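Load the polishing carrier and slide on its hold-down

TASK

Load the polishing carrier: lower one of the two small white ceramic blanks into each of its two empty pockets, so that both lie flat on the pocket floors, and do not drop them from a height. Then take the flanged hold-down off the sloping drip rack and slide it, flange down, over the carrier's upright shaft until it sits flush on the plate; lower it gently, do not let it fall down the shaft. Leave everything else where it is.

Things in the scene. Friction and masses are not known exactly. Their poses are not given: they have to be found in the camera images.
- blank_1: First of two identical blanks: white ceramic disc, 26 mm diameter, 14 mm tall, its lower 4 mm bevelled to 20 mm diameter, about 25 g, standing flat on the table at the start; its origin is its centre, 7 mm above its underside; z is its axis
- blank_2: Second blank: white ceramic disc, 26 mm diameter, 14 mm tall, its lower 4 mm bevelled to 20 mm diameter, about 25 g, standing flat on the table at the start; its origin is its centre, 7 mm above its underside; z is its axis. Either blank may go in either empty pocket
- pocket_a (a point): Empty round pocket in the carrier plate: 30 mm wide, 16 mm deep, flat floor; a seated blank lies 2 mm below the plate's top. This point is the centre of the mouth, level with the plate's top, 25 mm above the table and 40 mm from the shaft's axis
- pocket_b (a point): The second empty pocket, as pocket_a. A third pocket, also 40 mm from the shaft, already holds a blank that is fixed
- shaft_foot (a point): Foot of the carrier's upright steel shaft: on its axis, level with the plate's top, 25 mm above the table, z up. The carrier is a fixed aluminium plate 120 x 120 x 25 mm. The shaft is 20 mm in diameter and stands 52 mm above the plate; its top 10 mm taper to 12 mm diameter
- hold_down: Flanged steel sleeve like a top hat, about 0.3 kg: flange 90 mm wide, 8 mm thick, round neck 36 mm in diameter above it, 44 mm high in all, 23 mm bore right through. Origin: centre of the flange's underside; z: along the bore, to the neck. It starts flange down over a peg of the sloping rack, z leaning 35 degrees to the right and ahead; grip it by the neck. Seated, its origin is at shaft_foot
- rack_slope (a point): Middle of the fixed drip rack's sloping face, 48 mm above the table. Grey plate 240 mm wide, 110 mm up the slope, inclined 35 degrees, low edge to the right and ahead. Frame: z vertical, y along the width, x level toward the high edge; outward normal (-0.574, 0, 0.819). Two pegs, 18 mm thick and long, stand square to the face 58 mm either side: one holds the hold-down, one the collar
- collar: Bystander: plain steel collar without flange, 48 mm diameter, 25 mm high, on the other peg of the rack. Origin at the centre of its underside
- puck_center (a point): Bystander: white ceramic disc of 44 mm diameter, 14 mm tall, too wide for the pockets. Its centre
- cup: Bystander: paper cup, 72 mm wide, 80 mm tall. Origin at the centre of its foot
- bottle: Bystander: amber bottle, 56 mm wide, 130 mm tall. Origin at the centre of its foot
- spatula: Bystander: spatula 190 mm long lying flat along its x axis. Origin at the underside of its middle

How it is judged:
By the outcome, as a careful person would: the job done as asked, in the order asked, and still so for the second after the job is handed in, with the robot touching nothing.
It also fails if it takes over 69 s, if anything falls off the work surface, if the arm or the gripper's body presses on something with over 40 N, if the wrist force passes 120 N, or if a joint passes its speed limit or range.

ROBOT

A 7-joint arm with a two-finger parallel gripper is mounted at the origin on the work surface. World frame = base frame: x ahead of the robot, y to its left, z up, the work surface at z = 0. Lengths are in m, angles in degrees, forces in N, time in s.
With the tool pointing down it reaches from about 0.4 to 0.85 m from the base axis. Payload 4.5 kg.
Tool frame: the origin (TCP) lies between the finger pads; the fingertips stand 19 mm ahead of it and the grasp point (between the pads) is the TCP; z points along the fingers, y is the line along which they close (so a half turn about z gives the same grasp; the last joint's range is limited). The gripper opens to 85 mm and grips with 20 to 120 N. Pads are 22 mm wide; open, the fingers measure 114 mm over their backs; the gripper's body (76 mm by 85 mm) begins 54 mm behind the grasp point. The pads swing forward as they close: fully open they stand 13 mm farther back than shut.
Start: joints at [-74.324, 39.483, -11.15, 89.685, 9.013, 51.709, -12.324], TCP at [0.148, 0.607, 0.216] pointing down, gripper open.
Joint ranges: [-172.22, 172.22], [-26.19, 119.32], [-84.43, 86.54], [7.71, 146.69], [-57.33, 237.33], [2.42, 119.75], [-152.13, 152.13]. Speed limits (degrees/s): [147.25, 147.25, 180, 180, 180, 180, 180].

INTERFACE

Orientations are given as [roll, pitch, yaw] about the fixed x, y, z axes, in that order (R = Rz(yaw) Ry(pitch) Rx(roll)).
In Python, from plant import ctrl, optics, ticket gives the robot as it stands.
- The arm moves only by the tool jog_arm, never from a script. Its argument "rows" is a list of rows, each an object with "travel": the shift along the tool's x, y, z scaled (see below), a list of three; "yaw": the turn about the tool's z scaled (see below). In form: [{"travel": [x, y, z], "yaw": yaw}, ...]. A call has exactly 8 rows; each row is the pose to reach, as a shift and turn from the pose commanded when the call began, along the tool's axes at that moment; what a row does not reach only later rows make up. The controller multiplies each number of a shift by 0.5 m and each number of a turn by 30 degrees. A row lasts 1/8 s, in which the tool goes at most 62.5 mm and 10.7 degrees, less where a joint would pass 70% of its speed; a pose out of reach is approached as far as the arm can. A call with a number of a shift or a turn outside -1 to 1 is refused whole. A call with a gripper value outside its range is refused whole. "grip" is the closure, from -1 (fully open) to 1 (shut), set as the call begins (left out, the last holds). The fingers move at their own pace and stop on an object; the grip force is fixed at half the most. Time passes only in rows, so rows that repeat a pose let the fingers close, or fill a call up. It gives the time, the measured TCP pose, the force, the opening and the grip force at its end, in the units of the state.
- ctrl.read_state(): the state, without advancing time (a new reading comes with each control period).
- optics.capture(name): name is "scene" or "top" or "wrist"; returns a dict with "image" (400x640x3 uint8, red, green, blue), "z_map" (400x640 float32, m along the optical axis (not along the pixel's ray), 0 where there is no reading), "K" (3x3 intrinsics, pixels), "dist_coeffs" ([k1, k2, p1, p2, k3] as OpenCV has them; the pictures are not rectified), "R" (3x3) and "t" (3): a world point X has camera coordinates R X + t. Camera axes: x right, y down, z forward; pixel columns grow to the right and rows downward; lengths in m; the calibration is good to about 2 mm. A picture is of the moment at which its call begins.
- ticket.hand_in(): hands the job in; it is judged then, once.
The state is a dict: "time_s": time; "q": joint angles; "joint_velocities": joint speeds; "tau": joint torques, N m; "ee_pos": TCP position; "tool_rot": TCP orientation; "contact_force": force on the tool from outside, world axes, zero at the start; "wrist_torque": the same for the moment, N m; "gripper_width": finger opening in m; "finger_force": force on a finger pad.
Only numpy, scipy, OpenCV 4.12 (cv2) and the standard library are available. Lean on these libraries where they do the work, as an engineer would, in place of code of your own. Each camera call takes 0.05 s, during which the arm holds its last target. There are 200 camera calls.

## Working session

There is one attempt and no reset: what is moved stays moved. The work goes in short steps, Python scripts to look and compute and a tool call to move; the robot and the scene stay as the last step left them, time stands still between calls to the robot, and variables do not carry over. Pictures are saved under pics/ and viewed, at most 10 in all, crops included, and the job is handed in when it is done.

Besides the shell and the picture viewer there is one more tool, called after ">>>" as name([rows], argument=value, ...), one row to a line, values as JSON. jog_arm: Moves the arm, as the interface text tells. Its arguments: {"type":"object","properties":{"rows":{"type":"array","items":{"type":"object","properties":{"travel":{"type":"array","items":{"type":"number"}},"yaw":{"type":"number"}}}},"grip":{"type":"number"}},"required":["rows"]}

```bash
ls; mkdir -p pics; python3 - <<'E'
from plant import ctrl, optics
import cv2,numpy as np
s=ctrl.read_state();print(s)
for n in("scene","top"):
    c=optics.capture(n);cv2.imwrite(f"pics/{n}0.png",c["image"][:,:,::-1]);np.savez(f"{n}0.npz",**c)
    print(n,c["K"],c["dist_coeffs"],c["R"],c["t"])
E
```

```text
pics
{'time_s': 0.0, 'q': array([-74.32510006,  39.53402735, -11.14646211,  89.74843131,
         9.0126983 ,  51.70836654, -12.32688915]), 'joint_velocities': array([-0.03108359, -0.10105191,  0.09943791,  0.00484603, -0.06231911,
       -0.0567944 ,  0.00529346]), 'tau': array([ 6.27620921e-04, -5.39622152e+01, -1.26654804e+00, -1.58541012e+01,
        9.10364528e-03,  9.38059122e-03,  3.78754044e-05]), 'ee_pos': array([0.14829861, 0.60642303, 0.21515905]), 'tool_rot': array([-1.79891412e+02,  6.85815564e-03,  1.66265711e+02]), 'contact_force': array([-0.49551227, -0.32253233, -0.47187732]), 'wrist_torque': array([-0.06181175, -0.00159694, -0.01178179]), 'finger_force': 0.0, 'gripper_width': 0.08535352240310574}
scene [[487.97276964   0.         319.93003532]
 [  0.         487.97276964 208.32886913]
 [  0.           0.           1.        ]] [-0.07625473  0.          0.          0.          0.        ] [[ 0.4000567   0.91643769  0.00982795]
 [ 0.70394781 -0.30039552 -0.64359926]
 [-0.58686635  0.26439456 -0.76529955]] [-0.28711923 -0.36219968  1.69031306]
top [[364.1522733    0.         322.29326856]
 [  0.         364.1522733  200.00709298]
 [  0.           0.           1.        ]] [-0.02399908  0.          0.          0.          0.        ] [[-0.02373063 -0.99953479 -0.01915909]
 [-0.99589765  0.0253095  -0.08687522]
 [ 0.08731971  0.01701889 -0.99603495]] [0.10227007 0.60187697 1.18045087]
```

View pics/scene0.png

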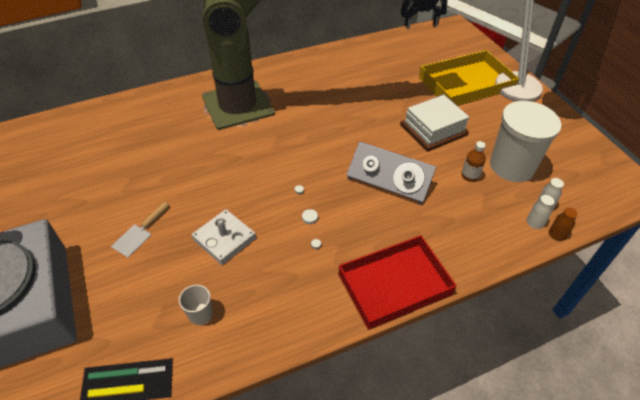

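View pics/top0.png

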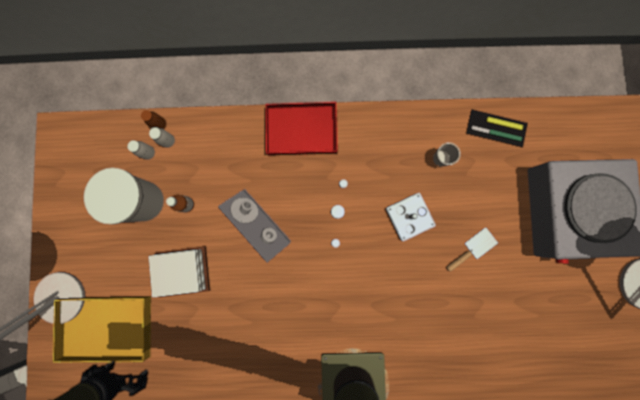

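The scene view shows blanks at about (299,189) and (316,244), the puck at (310,216), the carrier at (224,236) and the hold-down at (408,177). In the top view the blanks are at (344,184) and (336,243), the carrier at (411,217), the hold-down at (243,208) and the collar at (269,235).

```bash
cat > h.py <<'E'
import numpy as np,cv2
def ray(c,uv):
    p=cv2.undistortPoints(np.array([[uv]],float),c["K"],c["dist_coeffs"])[0,0]
    R=c["R"];return -R.T@c["t"],R.T@np.array([*p,1.])
def onz(c,uv,z):
    o,d=ray(c,uv);return o+d*(z-o[2])/d[2]
def proj(c,X):
    return cv2.projectPoints(np.array([X],float),cv2.Rodrigues(c["R"])[0],c["t"],c["K"],c["dist_coeffs"])[0][0,0]
def tri(c1,u1,c2,u2):
    (o,d),(p,e)=ray(c1,u1),ray(c2,u2)
    s=np.linalg.lstsq(np.c_[d,-e],p-o,rcond=None)[0];a,b=o+d*s[0],p+e*s[1]
    return (a+b)/2,np.linalg.norm(a-b)
def blobs(c,mask,amin=20):
    n,l,st,ce=cv2.connectedComponentsWithStats(mask.astype(np.uint8))
    return [(ce[i],st[i]) for i in range(1,n) if st[i][4]>=amin]
E
python3 - <<'E'
from h import *
t=dict(np.load("top0.npz"));s=dict(np.load("scene0.npz"))
for n,c,roi in(("top",t,(320,170,365,255)),("scene",s,(285,175,335,260))):
    im=c["image"].astype(int);m=(im.min(2)>140)&(im.max(2)-im.min(2)<50)
    k=np.zeros_like(m);x0,y0,x1,y1=roi;k[y0:y1,x0:x1]=1
    for ce,st in blobs(c,m&k):print(n,ce.round(1),st,onz(c,ce,.014 if n=="top" else .012).round(4))
def crop(c,x,y,w,h,f):return cv2.resize(c["image"][y:y+h,x:x+w,::-1],(w*f,h*f),interpolation=cv2.INTER_CUBIC)
a=crop(t,380,185,65,65,6);b=crop(t,212,180,85,85,6)[:390,:390]
cc=crop(s,185,195,80,75,5)[:375];d=crop(s,340,135,105,75,4)
W=np.zeros((600,800,3),np.uint8)
W[:300,:300]=crop(t,381,187,60,60,5);W[:400,310:710]=crop(t,212,182,80,80,5)
W[300:600,:320]=crop(s,185,200,80,75,4);W[300:600,380:800]=crop(s,340,135,105,75,4)
cv2.imwrite("pics/c0.png",W)
# z-map check of rack & carrier heights
def z(c,u,v):
    o,d=ray(c,(u,v));return o+d*c["z_map"][v,u]
for p in[(243,208),(269,235),(254,225),(411,217),(400,205)]:print(p,z(t,*p).round(3))
E
```

```text
top [343.1 183.2] [340 180   8   8  48] [0.6604 0.0164 0.014 ]
top [337.6 211.2] [331 205  14  13 138] [0.5667 0.0376 0.014 ]
top [335.3 242.6] [332 239   8   8  53] [0.4623 0.0478 0.014 ]
scene [298.6 188.6] [295 186   8   6  39] [0.4625 0.0433 0.012 ]
scene [309.5 215.5] [303 210  15  12 143] [0.5679 0.0335 0.012 ]
scene [315.7 243.1] [312 240   9   7  51] [0.6618 0.012  0.012 ]
(243, 208) [0.58  0.337 0.089]
(269, 235) [0.493 0.26  0.066]
(254, 225) [0.526 0.311 0.051]
(411, 217) [ 0.539 -0.195  0.065]
(400, 205) [ 0.581 -0.169  0.027]
```

View pics/c0.png

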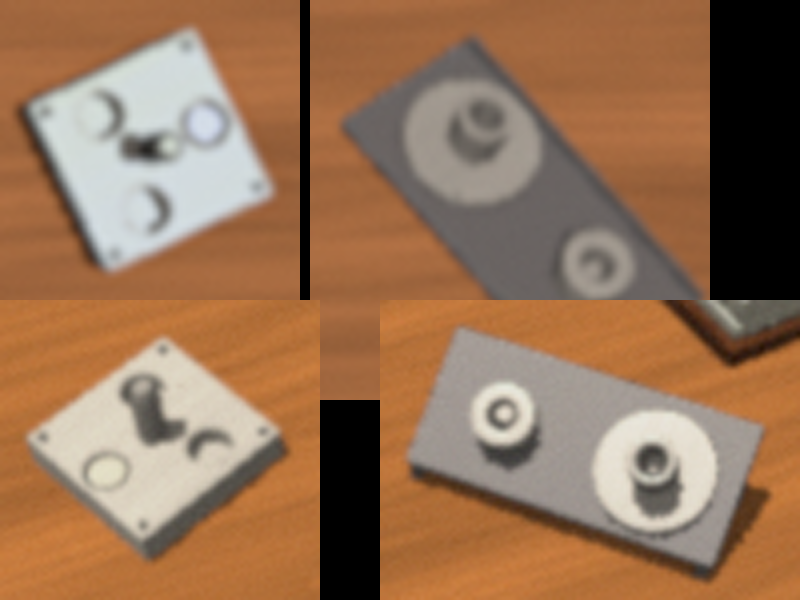

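The crop shows the shaft mid-plate, with empty pockets at about (401,210) and (410,229) in the top view and the fixed blank at (422,211). The hold-down is on the upper-left peg with its neck leaning right and ahead, and the collar is on the other peg.

```bash
python3 - <<'E'
from h import *
t=dict(np.load("top0.npz"));s=dict(np.load("scene0.npz"))
f=lambda X,Y:np.array([(X+.5)/5-.5+381,(Y+.5)/5-.5+187])
P=[onz(t,f(*p),.025)[:2] for p in[(100,116),(148,209),(205,122)]]
corners=[(25,106),(190,30),(273,195),(108,270)]
C=np.array([onz(t,f(*p),.025)[:2] for p in corners]);c=C.mean(0)
print("corners",C.round(3).tolist(),"centre",c.round(4),[np.linalg.norm(C[i]-C[i-1]).round(3) for i in range(4)])
for p in P:print(p.round(4),np.linalg.norm(p-c).round(4),np.degrees(np.arctan2(*(p-c)[::-1])).round(1))
g=lambda X,Y:np.array([(X+.5)/4-.5+185,(Y-300+.5)/4-.5+200])
C2=np.array([onz(s,g(*p),.025)[:2] for p in[(28,437),(163,340),(285,432),(150,545)]]);print("scene centre",C2.mean(0).round(4),onz(s,g(106,470),.025).round(4))
# hold-down neck top / flange, two views
k=lambda X,Y:np.array([(X-310+.5)/5-.5+212,(Y+.5)/5-.5+182])
l=lambda X,Y:np.array([(X-380+.5)/4-.5+340,(Y-300+.5)/4-.5+135])
print("neck top",*tri(t,k(487,115),s,l(654,459)))
print("flange  ",*tri(t,k(473,141),s,l(655,471)))
print("collar top",*tri(t,k(598,263),s,l(503,414)))
E
```

```text
corners [[0.573, -0.121], [0.621, -0.232], [0.51, -0.282], [0.464, -0.172]] centre [ 0.5422 -0.2018] [np.float64(0.12), np.float64(0.121), np.float64(0.121), np.float64(0.12)]
[ 0.5653 -0.1705] 0.039 53.5
[ 0.5033 -0.1994] 0.0389 176.5
[ 0.5596 -0.2395] 0.0416 -65.2
scene centre [ 0.546  -0.2051] [ 0.5597 -0.2436  0.025 ]
neck top [0.59074265 0.32599017 0.07975557] 0.0012723451142902646
flange   [0.57617179 0.34185652 0.04719975] 0.002968525652923589
collar top [0.49499697 0.25831421 0.06293584] 0.002493521962159239
```

>>> jog_arm([
  {"travel": [0, 0, 0.02], "yaw": 0},
  {"travel": [0, 0, 0.02], "yaw": 0},
  {"travel": [0, 0, 0.02], "yaw": 0},
  {"travel": [0, 0, 0.02], "yaw": 0},
  {"travel": [0, 0, 0.02], "yaw": 0},
  {"travel": [0, 0, 0.02], "yaw": 0},
  {"travel": [0, 0, 0.02], "yaw": 0},
  {"travel": [0, 0, 0.02], "yaw": 0},
], grip=-0.1)

```text
time_s: 1.1
ee_pos: [0.1485, 0.6072, 0.2061]
tool_rot: [180.0, 0.0, 166.3]
contact_force: [0.2, 0.0, -0.2]
gripper_width: 0.0473
finger_force: 0.0
```

>>> jog_arm([
  {"travel": [-0.85, -0.93, 0], "yaw": 0},
  {"travel": [-0.85, -0.93, 0], "yaw": 0},
  {"travel": [-0.85, -0.93, 0], "yaw": 0},
  {"travel": [-0.85, -0.93, 0], "yaw": 0},
  {"travel": [-0.85, -0.93, 0], "yaw": 0},
  {"travel": [-0.85, -0.93, 0], "yaw": 0},
  {"travel": [-0.85, -0.93, 0.05], "yaw": 0},
  {"travel": [-0.85, -0.93, 0.1], "yaw": 0},
])

```text
time_s: 2.1
ee_pos: [0.3893, 0.1689, 0.1865]
tool_rot: [179.9, 0.1, 166.3]
contact_force: [1.1, 0.0, 0.3]
gripper_width: 0.0469
finger_force: 0.0
```

```bash
cat >> h.py <<'E'
def go(s,X,yaw=None):
    """scaled travel from the measured pose to X (and yaw deg, world)"""
    a=np.radians(s["tool_rot"][2]);x=np.array([np.cos(a),np.sin(a)]);y=np.array([np.sin(a),-np.cos(a)])
    d=np.array(X)-s["ee_pos"]
    dy=0 if yaw is None else -((yaw-s["tool_rot"][2]+180)%360-180)/30
    print("from",s["ee_pos"].round(4),s["tool_rot"].round(1),"travel",np.round([d[:2]@x/.5,d[:2]@y/.5,-d[2]/.5],4),"yaw",round(dy,3))
E
python3 - <<'E'
from h import *
from plant import ctrl,optics
go(ctrl.read_state(),(.4625,.0455,.15))
E
```

```text
from [0.3893 0.1689 0.1865] [1.799e+02 1.000e-01 1.663e+02] travel [-0.2009 -0.205   0.0729] yaw 0
```

>>> jog_arm([
  {"travel": [-0.1, -0.1, 0.04], "yaw": 0},
  {"travel": [-0.2, -0.2, 0.07], "yaw": 0},
  {"travel": [-0.2, -0.205, 0.07], "yaw": 0},
  {"travel": [-0.2, -0.205, 0.07], "yaw": 0},
  {"travel": [-0.2, -0.205, 0.07], "yaw": 0},
  {"travel": [-0.2, -0.205, 0.07], "yaw": 0},
  {"travel": [-0.2, -0.205, 0.07], "yaw": 0},
  {"travel": [-0.2, -0.205, 0.07], "yaw": 0},
])

```text
time_s: 3.1
ee_pos: [0.4602, 0.0474, 0.1512]
tool_rot: [180.0, 0.0, 166.3]
contact_force: [0.4, -0.3, -0.1]
gripper_width: 0.0469
finger_force: 0.0
```

```bash
cat >> h.py <<'E'
def white(c,z,amin=100,thr=140,sat=45,near=None,r=.05):
    im=c["image"].astype(int);m=(im.min(2)>thr)&(im.max(2)-im.min(2)<sat);out=[]
    cs,_=cv2.findContours(m.astype(np.uint8),cv2.RETR_EXTERNAL,cv2.CHAIN_APPROX_NONE)
    for k in cs:
        if cv2.contourArea(k)<amin:continue
        P=np.array([onz(c,p[0],z)[:2] for p in k],np.float32)
        (x,y),(w,h),_=cv2.fitEllipse(P*1000)
        if near is None or np.hypot(x/1000-near[0],y/1000-near[1])<r:
            print("px",k.mean((0,1)).round(0),"centre mm",round(x,1),round(y,1),"axes",round(w,1),round(h,1))
E
python3 - <<'E'
from h import *
from plant import ctrl,optics
s=ctrl.read_state()
c=optics.capture("wrist");cv2.imwrite("pics/w1.png",c["image"][:,:,::-1]);np.savez("w1.npz",**c)
print(c["K"][0,0],c["dist_coeffs"],(-c["R"].T@c["t"]).round(3),c["R"].round(2))
print(proj(c,s["ee_pos"]),proj(c,(.4625,.0455,.014)))
white(c,.014)
go(s,(.4625,.0455,.0285))
E
```

```text
351.78295028749915 [-0.07976047  0.          0.          0.          0.        ] [0.391 0.065 0.31 ] [[ 0.24  0.97  0.  ]
 [ 0.93 -0.23  0.28]
 [ 0.27 -0.07 -0.96]]
[317.36777103 247.50508125] [316.15824425 184.79045291]
px [332. 289.] centre mm 565.5 36.2 axes 42.3 42.8
px [ 73. 302.] centre mm 517.1 -220.7 axes 74.5 152.3
px [631. 246.] centre mm 595.8 332.6 axes 26.1 57.8
px [316. 183.] centre mm 461.1 45.1 axes 22.9 26.2
px [602. 178.] centre mm 518.0 302.1 axes 44.8 69.2
from [0.4602 0.0474 0.1512] [180.    0.  166.3] travel [-0.0053 -0.0027  0.2453] yaw 0
```

View pics/w1.png

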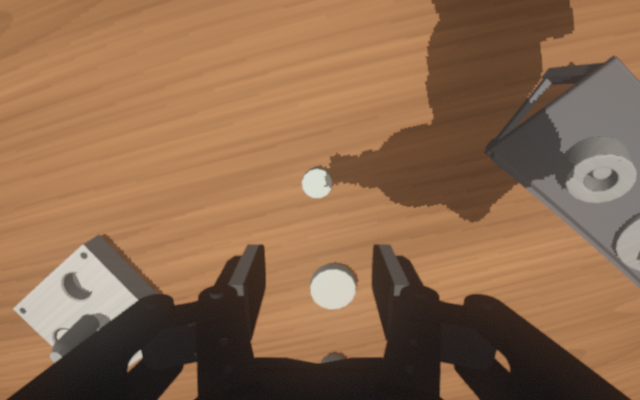

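The blank sits at pixel (316,183), about (0.4615, 0.046) and slightly shadowed on its right. The puck is at (332,289), and the carrier and rack show at the left and right edges.

>>> jog_arm([
  {"travel": [-0.003, -0.002, 0.1], "yaw": 0},
  {"travel": [-0.003, -0.002, 0.18], "yaw": 0},
  {"travel": [-0.003, -0.002, 0.22], "yaw": 0},
  {"travel": [-0.003, -0.002, 0.235], "yaw": 0},
  {"travel": [-0.003, -0.002, 0.243], "yaw": 0},
  {"travel": [-0.003, -0.002, 0.243], "yaw": 0},
  {"travel": [-0.003, -0.002, 0.243], "yaw": 0},
  {"travel": [-0.003, -0.002, 0.243], "yaw": 0},
])

```text
time_s: 4.15
ee_pos: [0.4619, 0.0455, 0.03]
tool_rot: [180.0, 0.1, 166.2]
contact_force: [0.1, 0.3, 0.5]
gripper_width: 0.0471
finger_force: 0.0
```

>>> jog_arm([
  {"travel": [0, 0, 0], "yaw": 0},
  {"travel": [0, 0, 0], "yaw": 0},
  {"travel": [0, 0, 0], "yaw": 0},
  {"travel": [0, 0, 0], "yaw": 0},
  {"travel": [0, 0, 0], "yaw": 0},
  {"travel": [0, 0, 0], "yaw": 0},
  {"travel": [0, 0, 0], "yaw": 0},
  {"travel": [0, 0, 0], "yaw": 0},
], grip=1)

```text
time_s: 5.15
ee_pos: [0.4616, 0.0455, 0.0295]
tool_rot: [180.0, -0.0, 166.3]
contact_force: [-0.1, 0.1, -0.0]
gripper_width: 0.0004
finger_force: 0.0
```

```bash
python3 - <<'E'
from h import *
from plant import ctrl,optics
s=ctrl.read_state()
c=optics.capture("wrist");cv2.imwrite("pics/w2.png",c["image"][100:400,120:520,::-1]);np.savez("w2.npz",**c)
white(c,.014)
t=optics.capture("top");white(t,.014,20,near=(.46,.045),r=.06)
E
```

```text
px [ 12. 380.] centre mm 518.9 -184.5 axes 28.2 46.0
```

View pics/w2.png

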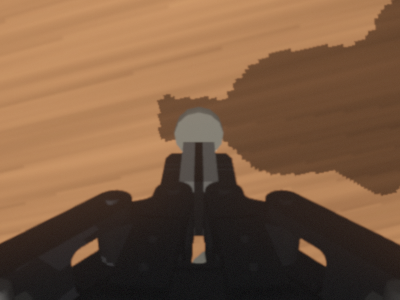

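```bash
python3 - <<'E'
from h import *
c=dict(np.load("w2.npz"))
print("tcp tip px",proj(c,(.4616,.0455,.0105)),proj(c,(.4616,.0455,.0145)))
for n,p in dict(top=(198,113),l=(175,131),r=(223,131)).items():print(n,onz(c,(p[0]+120,p[1]+100),.014).round(4))
a=np.linspace(0,6.28,5)[:4]
for q in a:print(proj(c,(.4615+.013*np.cos(q),.0455+.013*np.sin(q),.014)).round(0)-[120,100])
z=c["z_map"];print(z[225:250:4,319].round(3), z[246:300:6,319].round(3)); o,d=ray(c,(319,225));print(o+d*z[225,319]); 
for v in(244,250,260):
    for u in(312,326):o,d=ray(c,(u,v));print(v,u,(o+d*z[v,u]).round(4))
E
```

```text
tcp tip px [317.40845751 233.1245023 ] [317.39285997 235.94254103]
top [0.4493 0.0488 0.014 ]
l [0.4562 0.0346 0.014 ]
r [0.4623 0.0593 0.014 ]
[203. 157.]
[221. 130.]
[191. 113.]
[174. 141.]
[0.185 0.187 0.185 0.187 0.188 0.147 0.142] [0.145 0.141 0.135 0.129 0.126 0.12  0.117 0.118 0.118]
[0.45566564 0.04782221 0.01480984]
244 312 [0.4498 0.0461 0.0516]
244 326 [0.451  0.0519 0.052 ]
250 312 [0.4496 0.0463 0.0582]
250 326 [0.4507 0.0518 0.0587]
260 312 [0.4496 0.0464 0.0672]
260 326 [0.4511 0.0516 0.0667]
```

```bash
python3 - <<'E'
from h import *
from plant import ctrl,optics
print(ctrl.read_state()["ee_pos"])
for n in("scene","top"):
    c=optics.capture(n)
    z=c["z_map"];u0,v0=proj(c,(.4616,.0455,.03)).astype(int);P=[]
    print(n,u0,v0)
    for v in range(v0-40,v0+25):
        for u in range(u0-25,u0+25):
            o,d=ray(c,(u,v));X=o+d*z[v,u]
            if np.hypot(X[0]-.4616,X[1]-.0455)<.02:P.append([u,v,*X.round(3)])
    P=np.array(P)
    for r in P[np.argsort(P[:,4])]:
        if .016<r[4]<.08:print(r)
    cv2.imwrite(f"pics/{n}3.png",cv2.resize(c["image"][v0-45:v0+30,u0-50:u0+50,::-1],None,fx=6,fy=6,interpolation=cv2.INTER_CUBIC))
E
```

```text
[0.46156516 0.04553545 0.0294981 ]
scene 298 184
[2.97e+02 1.86e+02 4.57e-01 4.10e-02 1.90e-02]
[2.96e+02 1.82e+02 4.64e-01 3.60e-02 4.40e-02]
[2.98e+02 1.83e+02 4.71e-01 3.90e-02 4.70e-02]
[2.97e+02 1.83e+02 4.70e-01 3.60e-02 4.70e-02]
[2.97e+02 1.82e+02 4.69e-01 3.70e-02 4.90e-02]
[3.00e+02 1.82e+02 4.72e-01 4.50e-02 4.90e-02]
[2.99e+02 1.82e+02 4.72e-01 4.20e-02 5.00e-02]
[2.95e+02 1.81e+02 4.65e-01 3.20e-02 5.10e-02]
[3.01e+02 1.80e+02 4.69e-01 4.90e-02 5.20e-02]
[2.98e+02 1.82e+02 4.73e-01 3.90e-02 5.20e-02]
[3.02e+02 1.80e+02 4.70e-01 5.20e-02 5.30e-02]
[2.94e+02 1.81e+02 4.67e-01 2.90e-02 5.40e-02]
[3.02e+02 1.79e+02 4.68e-01 5.30e-02 5.40e-02]
[2.94e+02 1.80e+02 4.62e-01 3.00e-02 5.40e-02]
[2.97e+02 1.81e+02 4.70e-01 3.70e-02 5.50e-02]
[3.00e+02 1.81e+02 4.74e-01 4.40e-02 5.50e-02]
[2.96e+02 1.81e+02 4.70e-01 3.40e-02 5.60e-02]
[2.96e+02 1.80e+02 4.66e-01 3.50e-02 5.60e-02]
[2.99e+02 1.81e+02 4.75e-01 4.10e-02 5.70e-02]
[2.94e+02 1.79e+02 4.62e-01 3.10e-02 5.80e-02]
[2.98e+02 1.81e+02 4.74e-01 3.80e-02 5.80e-02]
[2.93e+02 1.77e+02 4.56e-01 3.00e-02 6.00e-02]
[2.98e+02 1.80e+0
[... 1691 characters left out ...]
02 4.71e-01 3.40e-02 7.30e-02]
[2.94e+02 1.76e+02 4.66e-01 3.00e-02 7.40e-02]
[3.00e+02 1.77e+02 4.76e-01 4.40e-02 7.40e-02]
[3.02e+02 1.74e+02 4.69e-01 5.30e-02 7.50e-02]
[2.97e+02 1.76e+02 4.71e-01 3.70e-02 7.60e-02]
[2.98e+02 1.76e+02 4.72e-01 3.90e-02 7.60e-02]
[2.96e+02 1.76e+02 4.71e-01 3.40e-02 7.70e-02]
[2.98e+02 1.73e+02 4.62e-01 4.30e-02 7.70e-02]
[2.95e+02 1.75e+02 4.66e-01 3.30e-02 7.70e-02]
[3.00e+02 1.76e+02 4.76e-01 4.40e-02 7.80e-02]
[2.94e+02 1.75e+02 4.66e-01 3.00e-02 7.80e-02]
[2.99e+02 1.75e+02 4.72e-01 4.30e-02 7.80e-02]
[2.99e+02 1.74e+02 4.69e-01 4.40e-02 7.90e-02]
[2.98e+02 1.75e+02 4.72e-01 4.00e-02 7.90e-02]
[2.98e+02 1.74e+02 4.68e-01 4.10e-02 7.90e-02]
top 336 242
```

View pics/scene3.png

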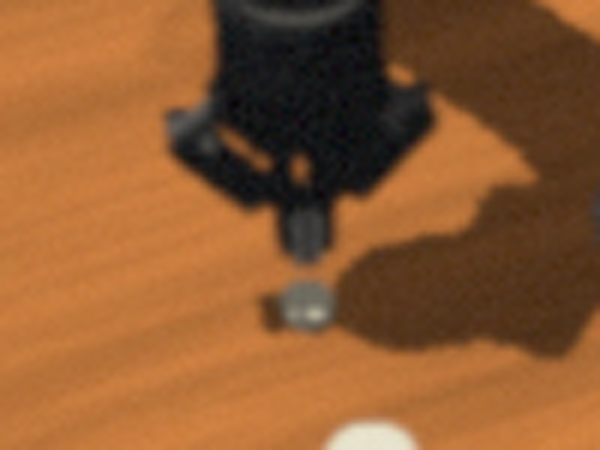

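The crop shows the shut fingertips clearly above the blank, which is still standing with a gap of about 34 mm. The reported TCP must therefore read about 38 mm lower than the real one, since the tips are near z = 0.048. I'll open, descend around the blank and feel for the table.

>>> jog_arm([
  {"travel": [0, 0, 0], "yaw": 0},
  {"travel": [0, 0, 0], "yaw": 0},
  {"travel": [0, 0, 0], "yaw": 0},
  {"travel": [0, 0, 0.02], "yaw": 0},
  {"travel": [0, 0, 0.05], "yaw": 0},
  {"travel": [0, 0, 0.07], "yaw": 0},
  {"travel": [0, 0, 0.078], "yaw": 0},
  {"travel": [0, 0, 0.078], "yaw": 0},
], grip=-0.1)

```text
time_s: 6.35
ee_pos: [0.4612, 0.0456, -0.0101]
tool_rot: [-180.0, -0.1, 166.3]
contact_force: [-0.6, -0.5, -0.2]
gripper_width: 0.0469
finger_force: 0.0
```

>>> jog_arm([
  {"travel": [0, 0, 0.003], "yaw": 0},
  {"travel": [0, 0, 0.006], "yaw": 0},
  {"travel": [0, 0, 0.009], "yaw": 0},
  {"travel": [0, 0, 0.012], "yaw": 0},
  {"travel": [0, 0, 0.014], "yaw": 0},
  {"travel": [0, 0, 0.016], "yaw": 0},
  {"travel": [0, 0, 0.016], "yaw": 0},
  {"travel": [0, 0, 0.016], "yaw": 0},
])

```text
time_s: 7.35
ee_pos: [0.4616, 0.0455, -0.0175]
tool_rot: [180.0, 0.0, 166.3]
contact_force: [0.9, 0.3, -0.5]
gripper_width: 0.0469
finger_force: 0.0
```

>>> jog_arm([
  {"travel": [0, 0, 0.001], "yaw": 0},
  {"travel": [0, 0, 0.001], "yaw": 0},
  {"travel": [0, 0, 0.002], "yaw": 0},
  {"travel": [0, 0, 0.002], "yaw": 0},
  {"travel": [0, 0, 0.003], "yaw": 0},
  {"travel": [0, 0, 0.003], "yaw": 0},
  {"travel": [0, 0, 0.004], "yaw": 0},
  {"travel": [0, 0, 0.004], "yaw": 0},
])

```text
time_s: 8.35
ee_pos: [0.4616, 0.0455, -0.0179]
tool_rot: [180.0, 0.1, 166.3]
contact_force: [-2.1, -0.7, 21.9]
gripper_width: 0.0469
finger_force: 11.2
```

>>> jog_arm([
  {"travel": [0, 0, -0.014], "yaw": 0},
  {"travel": [0, 0, -0.027], "yaw": 0},
  {"travel": [0, 0, -0.027], "yaw": 0},
  {"travel": [0, 0, -0.027], "yaw": 0},
  {"travel": [0, 0, -0.027], "yaw": 0},
  {"travel": [0, 0, -0.027], "yaw": 0},
  {"travel": [0, 0, -0.027], "yaw": 0},
  {"travel": [0, 0, -0.027], "yaw": 0},
])

```text
time_s: 9.35
ee_pos: [0.4615, 0.0456, -0.0061]
tool_rot: [-180.0, -0.0, 166.3]
contact_force: [-0.1, 0.3, -0.1]
gripper_width: 0.0472
finger_force: 0.0
```

>>> jog_arm([
  {"travel": [0, 0, 0], "yaw": 0},
  {"travel": [0, 0, 0], "yaw": 0},
  {"travel": [0, 0, 0], "yaw": 0},
  {"travel": [0, 0, 0], "yaw": 0},
  {"travel": [0, 0, 0], "yaw": 0},
  {"travel": [0, 0, -0.02], "yaw": 0},
  {"travel": [0, 0, -0.06], "yaw": 0},
  {"travel": [0, 0, -0.12], "yaw": 0},
], grip=1)

```text
time_s: 10.35
ee_pos: [0.4609, 0.0453, 0.0541]
tool_rot: [-179.9, -0.1, 166.3]
contact_force: [-0.4, 0.5, 0.5]
gripper_width: 0.0216
finger_force: 58.8
```

```bash
python3 - <<'E'
from h import *
from plant import ctrl,optics
s=ctrl.read_state();print(s["gripper_width"],s["finger_force"])
go(s,(.503,-.199,.06),170)
E
```

```text
0.021643686705580235 58.8030369579792
from [0.4609 0.0453 0.0541] [-1.799e+02 -1.000e-01  1.663e+02] travel [-0.1977 -0.4547 -0.0118] yaw -0.124
```

```bash
python3 - <<'E'
from h import *
from plant import ctrl,optics
c=optics.capture("wrist");cv2.imwrite("pics/w4.png",cv2.resize(c["image"][150:350,200:440,::-1],None,fx=3,fy=3));np.savez("w4.npz",**c)
white(c,.08,thr=110)
E
```

```text
px [334. 350.] centre mm 500.9 43.3 axes 14.0 24.0
px [ 19. 354.] centre mm 474.1 -110.7 axes 36.3 62.1
px [318. 265.] centre mm 457.8 46.6 axes 21.4 24.3
px [614. 221.] centre mm 469.0 174.2 axes 2.6 57.4
px [625. 182.] centre mm 455.7 178.7 axes 22.9 42.6
px [625. 102.] centre mm 418.0 181.9 axes 2.5 22.3
```

View pics/w4.png

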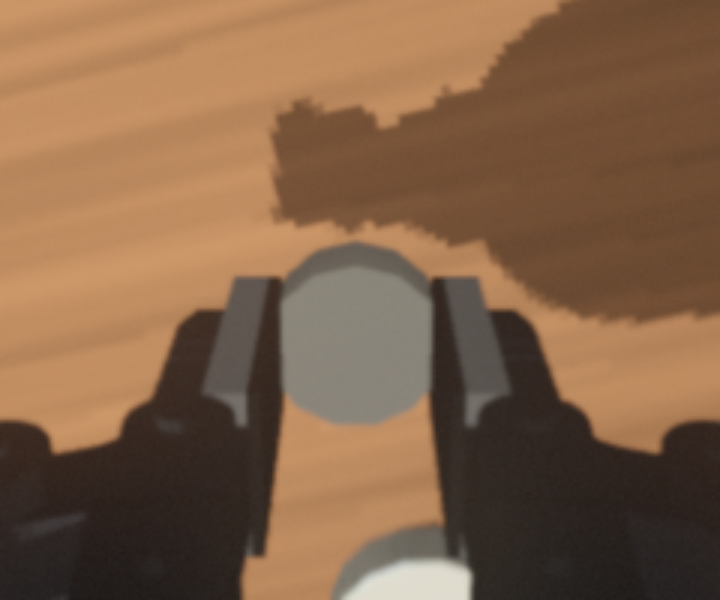

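The blank is held level and centred between the pads, with its top at about pixel (319,265). The width reads 21.6 mm because the pads are soft. Next I'll go beyond the carrier for one close look at the pockets.

>>> jog_arm([
  {"travel": [-0.06, -0.05, -0.09], "yaw": 0},
  {"travel": [-0.16, -0.14, -0.09], "yaw": 0},
  {"travel": [-0.26, -0.22, -0.09], "yaw": 0},
  {"travel": [-0.36, -0.31, -0.09], "yaw": 0},
  {"travel": [-0.44, -0.37, -0.09], "yaw": 0},
  {"travel": [-0.46, -0.39, -0.09], "yaw": 0},
  {"travel": [-0.46, -0.39, -0.09], "yaw": 0},
  {"travel": [-0.46, -0.39, -0.09], "yaw": 0},
])

```text
time_s: 11.4
ee_pos: [0.6377, -0.1959, 0.0989]
tool_rot: [179.9, -0.1, 166.5]
contact_force: [0.2, 0.5, 0.5]
gripper_width: 0.0213
finger_force: 58.9
```

```bash
python3 - <<'E'
from h import *
from plant import ctrl,optics
s=ctrl.read_state();print(s["ee_pos"],s["gripper_width"])
c=optics.capture("wrist");np.savez("w5.npz",**c)
im=c["image"].copy()
for X in[(.543,-.203,.025),(.5665,-.1705,.025),(.503,-.199,.025)]:
    u,v=proj(c,X);print(u,v);cv2.circle(im,(int(u),int(v)),1,(255,0,0),-1)
u,v=proj(c,(.543,-.203,.025)).astype(int)
x0,y0=max(u-100,0),max(v-75,0);print(x0,y0)
cv2.imwrite("pics/w5.png",cv2.resize(im[y0:y0+150,x0:x0+200,::-1],None,fx=4,fy=4,interpolation=cv2.INTER_CUBIC))
E
```

```text
[ 0.63774734 -0.19588678  0.09889156] 0.02134495158252538
271.19681094072473 65.82521832555773
330.0288961773535 90.6160195799655
260.5351136703404 -1.8794193664281238
171 0
```

View pics/w5.png

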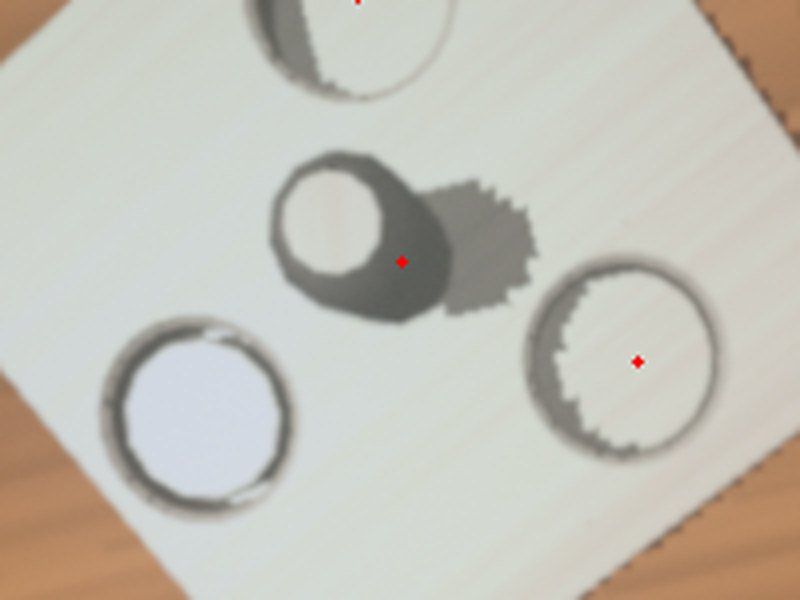

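The view shows pocket_a's rim centred near zoom (621,359), the filled pocket at (198,418), pocket_b near (351,0) and the shaft's top face at (331,221).

```bash
python3 - <<'E'
from h import *
from plant import ctrl
c=dict(np.load("w5.npz"));f=lambda X,Y:((X+.5)/4-.5+171,(Y+.5)/4-.5)
A,F,B=[onz(c,f(*p),.025)[:2] for p in[(621,359),(198,418),(351,0)]]
S=onz(c,f(331,221),.077)[:2]
print("a",A,"filled",F,"b",B,"shaft top",S,"mean",(A+F+B)/3,[np.linalg.norm(p-S).round(4) for p in(A,F,B)],[np.degrees(np.arctan2(*(p-S)[::-1])).round(1) for p in (A,F,B)])
print("widths",[np.linalg.norm(onz(c,f(*p),.025)-onz(c,f(*q),.025)).round(4) for p,q in[((523,359),(720,359)),((621,255),(621,463))]])
s=ctrl.read_state();go(s,(*A,.0989),np.degrees(np.arctan2(*(A-S)[::-1]))+90+90)
E
```

```text
a [ 0.56513716 -0.17290025] filled [ 0.55774249 -0.24137311] b [ 0.50350564 -0.20050259] shaft top [ 0.54167333 -0.20473761] mean [ 0.54212843 -0.20492532] [np.float64(0.0395), np.float64(0.04), np.float64(0.0384)] [np.float64(53.6), np.float64(-66.3), np.float64(173.7)]
widths [np.float64(0.0314), np.float64(0.0322)]
from [ 0.6379 -0.1959  0.0991] [ 1.799e+02 -1.000e-01  1.665e+02] travel [0.1522 0.0107 0.0004] yaw -2.238
```

>>> jog_arm([
  {"travel": [0.08, -0.02, 0], "yaw": 0},
  {"travel": [0.18, -0.05, 0], "yaw": 0},
  {"travel": [0.25, -0.07, 0], "yaw": 0},
  {"travel": [0.261, -0.0745, 0.02], "yaw": 0},
  {"travel": [0.261, -0.0745, 0.08], "yaw": 0},
  {"travel": [0.261, -0.0745, 0.128], "yaw": 0},
  {"travel": [0.261, -0.0745, 0.128], "yaw": 0},
  {"travel": [0.261, -0.0745, 0.128], "yaw": 0},
])

```text
time_s: 12.45
ee_pos: [0.5042, -0.2029, 0.0356]
tool_rot: [180.0, 0.1, 166.3]
contact_force: [-0.3, 0.7, -0.2]
gripper_width: 0.0219
finger_force: 58.9
```

```bash
python3 - <<'E'
from h import *
from plant import ctrl,optics
s=ctrl.read_state()
c=optics.capture("wrist");cv2.imwrite("pics/w6.png",cv2.resize(c["image"][150:350,200:440,::-1],None,fx=3,fy=3));np.savez("w6.npz",**c)
go(s,(.5024,-.2016,.013))
E
```

```text
from [ 0.5042 -0.2029  0.0356] [1.800e+02 1.000e-01 1.663e+02] travel [0.004  0.0016 0.0453] yaw 0
```

View pics/w6.png

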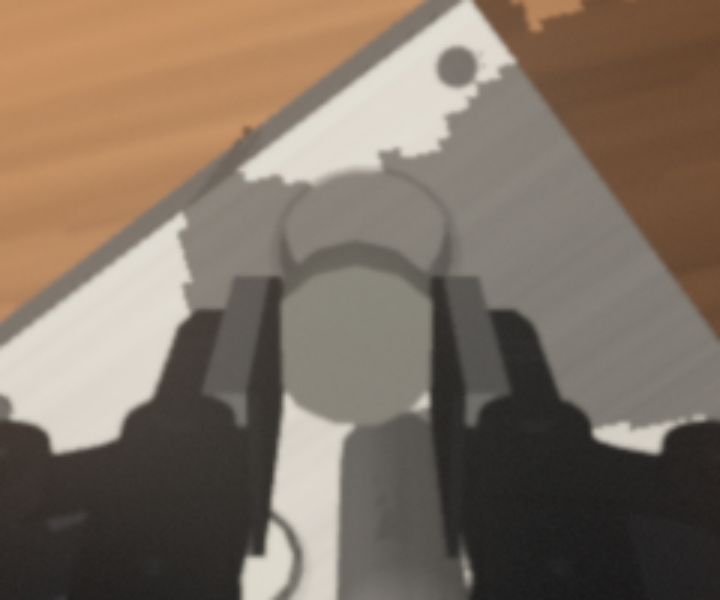

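The blank hangs just above pocket_b: the rim spans zoom x 280–452 with its top edge at y 168, and the blank's top is centred at (356,345).

```bash
python3 - <<'E'
from h import *
from plant import ctrl
c=dict(np.load("w6.npz"));f=lambda X,Y:((X+.5)/3-.5+200,(Y+.5)/3-.5+150)
L,R,T=[onz(c,f(*p),.025)[:2] for p in[(280,235),(452,235),(366,168)]]
xt=np.array([-.9715,.2368]);print("w",np.linalg.norm(L-R))
P=T-.015*xt;print("pocket from top",P,"LR mid",(L+R)/2)
b=[onz(c,f(*p),.0557)[:2] for p in[(281,330),(432,330),(356,265),(356,425)]]
print("blank w",np.linalg.norm(b[0]-b[1]),"h",np.linalg.norm(b[2]-b[3]));B=(b[2]+b[3])/2;print("blank",B)
s=ctrl.read_state();e=s["ee_pos"][:2]
y=np.array([.2368,.9715])
# lateral from LR, longitudinal from T
d=np.array([(P-B)@xt,((L+R)/2-(b[0]+b[1])/2)@y]);print("tool xy to go mm",d*1000,"scaled",d/.5, "off of blank vs ee",B-e)
E
```

```text
w 0.029504729774970265
pocket from top [ 0.50156114 -0.20003277] LR mid [ 0.49871128 -0.19928721]
blank w 0.02183005847009559 h 0.025801097171867772
blank [ 0.50369704 -0.20230182]
tool xy to go mm [2.61233671 1.67768295] scaled [0.00522467 0.00335537] off of blank vs ee [-0.00049792  0.00086776]
```

>>> jog_arm([
  {"travel": [0.005, 0.003, 0], "yaw": 0},
  {"travel": [0.005, 0.003, 0.01], "yaw": 0},
  {"travel": [0.005, 0.003, 0.02], "yaw": 0},
  {"travel": [0.005, 0.003, 0.03], "yaw": 0},
  {"travel": [0.005, 0.003, 0.037], "yaw": 0},
  {"travel": [0.005, 0.003, 0.044], "yaw": 0},
  {"travel": [0.005, 0.003, 0.044], "yaw": 0},
  {"travel": [0.005, 0.003, 0.044], "yaw": 0},
])

```text
time_s: 13.5
ee_pos: [0.5011, -0.2017, 0.0131]
tool_rot: [180.0, 0.0, 166.3]
contact_force: [0.3, -0.0, 0.1]
gripper_width: 0.0216
finger_force: 59.0
```

>>> jog_arm([
  {"travel": [0, 0, 0.002], "yaw": 0},
  {"travel": [0, 0, 0.003], "yaw": 0},
  {"travel": [0, 0, 0.004], "yaw": 0},
  {"travel": [0, 0, 0.005], "yaw": 0},
  {"travel": [0, 0, 0.006], "yaw": 0},
  {"travel": [0, 0, 0.007], "yaw": 0},
  {"travel": [0, 0, 0.007], "yaw": 0},
  {"travel": [0, 0, 0.007], "yaw": 0},
])

```text
time_s: 14.5
ee_pos: [0.501, -0.2016, 0.01]
tool_rot: [-180.0, 0.0, 166.3]
contact_force: [-1.4, 0.1, 5.7]
gripper_width: 0.0214
finger_force: 62.1
```

>>> jog_arm([
  {"travel": [0, 0, 0], "yaw": 0},
  {"travel": [0, 0, 0], "yaw": 0},
  {"travel": [0, 0, 0], "yaw": 0},
  {"travel": [0, 0, 0], "yaw": 0},
  {"travel": [0, 0, -0.04], "yaw": 0},
  {"travel": [0, 0, -0.1], "yaw": 0},
  {"travel": [0, 0, -0.18], "yaw": 0},
  {"travel": [0, 0, -0.18], "yaw": 0},
], grip=-0.1)

```text
time_s: 15.5
ee_pos: [0.5031, -0.2018, 0.102]
tool_rot: [180.0, 0.3, 166.2]
contact_force: [0.9, -0.8, 0.1]
gripper_width: 0.0468
finger_force: 0.0
```

```bash
python3 - <<'E'
from h import *
from plant import ctrl,optics
s=ctrl.read_state()
c=optics.capture("wrist");np.savez("w7.npz",**c)
z=c["z_map"];C=np.array([.5022,-.2004])
xs={}
for n,r in(("in",(0,.011)),("plate",(.018,.022))):
  P=[]
  for k in range(40):
    rr=np.random.uniform(*r);a=np.random.uniform(0,6.28)
    u,v=proj(c,(C[0]+rr*np.cos(a),C[1]+rr*np.sin(a),.024)).round().astype(int)
    if 0<=v<400 and z[v,u]>0:o,d=ray(c,(u,v));P.append((o+d*z[v,u]))
  P=np.array(P);A=np.c_[P[:,:2]-C,np.ones(len(P))];q=np.linalg.lstsq(A,P[:,2],rcond=None)[0]
  print(n,len(P),"median z",np.median(P[:,2]).round(4),"slope",q.round(4),np.std(A@q-P[:,2]).round(4))
go(s,(.6615,.0145,.06))
E
```

```text
in 40 median z 0.024 slope [-0.0318 -0.0068  0.0239] 0.0007
plate 40 median z 0.0257 slope [0.0028 0.0167 0.0257] 0.0006
from [ 0.5031 -0.2018  0.102 ] [180.    0.3 166.2] travel [-0.205   0.4955  0.084 ] yaw 0
```

>>> jog_arm([
  {"travel": [-0.05, 0.12, 0], "yaw": -0.3},
  {"travel": [-0.1, 0.23, 0], "yaw": -0.6},
  {"travel": [-0.14, 0.34, 0], "yaw": -0.9},
  {"travel": [-0.18, 0.44, 0], "yaw": -1},
  {"travel": [-0.205, 0.495, 0], "yaw": -1},
  {"travel": [-0.205, 0.495, 0], "yaw": -1},
  {"travel": [-0.205, 0.495, 0], "yaw": -1},
  {"travel": [-0.205, 0.495, 0], "yaw": -1},
])

```text
time_s: 16.55
ee_pos: [0.6585, 0.0123, 0.0988]
tool_rot: [-179.9, -0.1, -163.8]
contact_force: [0.4, -0.3, -0.5]
gripper_width: 0.0467
finger_force: 0.0
```

```bash
python3 - <<'E'
from h import *
from plant import ctrl,optics
s=ctrl.read_state()
c=optics.capture("wrist");np.savez("w8.npz",**c)
white(c,.014,near=(.66,.0145),r=.03);white(c,.014,near=(.66,.0145),r=.03,thr=100)
print(proj(c,(.66,.0145,.014)))
go(s,(.661,.0145,-.004))
E
```

```text
px [319. 197.] centre mm 656.2 13.0 axes 16.4 27.4
px [320. 200.] centre mm 659.4 14.5 axes 25.6 25.9
[319.57537218 201.40772977]
from [0.6585 0.0123 0.0988] [-1.799e+02 -1.000e-01 -1.638e+02] travel [-0.006   0.0028  0.2056] yaw 0
```

>>> jog_arm([
  {"travel": [-0.0036, 0.003, 0.04], "yaw": -0.3},
  {"travel": [-0.0036, 0.003, 0.08], "yaw": -0.6},
  {"travel": [-0.0036, 0.003, 0.12], "yaw": -0.9},
  {"travel": [-0.0036, 0.003, 0.16], "yaw": -1},
  {"travel": [-0.0036, 0.003, 0.19], "yaw": -1},
  {"travel": [-0.0036, 0.003, 0.205], "yaw": -1},
  {"travel": [-0.0036, 0.003, 0.206], "yaw": -1},
  {"travel": [-0.0036, 0.003, 0.206], "yaw": -1},
])

```text
time_s: 17.6
ee_pos: [0.6612, 0.0167, -0.0028]
tool_rot: [-180.0, 0.1, -133.8]
contact_force: [0.7, 0.9, 0.5]
gripper_width: 0.0465
finger_force: 0.0
```

>>> jog_arm([
  {"travel": [0.005, -0.001, 0.002], "yaw": 0},
  {"travel": [0.005, -0.001, 0.002], "yaw": 0},
  {"travel": [0.005, -0.001, 0.002], "yaw": 0},
  {"travel": [0.005, -0.001, 0.002], "yaw": 0},
  {"travel": [0.005, -0.001, 0.002], "yaw": 0},
  {"travel": [0.005, -0.001, 0.002], "yaw": 0},
  {"travel": [0.005, -0.001, 0.002], "yaw": 0},
  {"travel": [0.005, -0.001, 0.002], "yaw": 0},
], grip=1)

```text
time_s: 18.6
ee_pos: [0.6596, 0.0141, -0.0036]
tool_rot: [-180.0, 0.0, -133.8]
contact_force: [-3.4, -0.4, 4.9]
gripper_width: 0.0206
finger_force: 58.6
```

>>> jog_arm([
  {"travel": [0, 0, -0.01], "yaw": 0},
  {"travel": [0, 0, -0.04], "yaw": 0},
  {"travel": [0, 0, -0.1], "yaw": 0},
  {"travel": [0, 0, -0.2], "yaw": 0},
  {"travel": [0, 0, -0.21], "yaw": 0},
  {"travel": [0, 0, -0.21], "yaw": 0},
  {"travel": [0, 0, -0.21], "yaw": 0},
  {"travel": [0, 0, -0.21], "yaw": 0},
])

```text
time_s: 19.6
ee_pos: [0.6585, 0.0139, 0.0992]
tool_rot: [179.9, -0.1, -133.7]
contact_force: [-0.2, 0.2, -0.2]
gripper_width: 0.0206
finger_force: 58.8
```

```bash
python3 - <<'E'
from h import *
from plant import ctrl,optics
s=ctrl.read_state()
c=optics.capture("wrist");np.savez("w9.npz",**c)
print(s["gripper_width"],proj(c,s["ee_pos"]))
zt=s["ee_pos"][2]+.0035+.014
white(c,zt,thr=90,near=s["ee_pos"][:2],r=.03)
go(s,(.5657,-.1726,.1))
E
```

```text
0.020557106040810784 [316.33440269 246.04012583]
px [354. 252.] centre mm 643.1 22.1 axes 4.7 11.3
px [281. 266.] centre mm 670.1 3.2 axes 5.2 25.6
px [318. 261.] centre mm 657.6 14.3 axes 21.7 29.2
from [0.6585 0.0139 0.0992] [ 1.799e+02 -1.000e-01 -1.337e+02] travel [ 0.3979 -0.1237 -0.0015] yaw 0
```

>>> jog_arm([
  {"travel": [0.1, -0.03, 0], "yaw": 0},
  {"travel": [0.2, -0.06, 0], "yaw": 0},
  {"travel": [0.3, -0.09, 0], "yaw": 0},
  {"travel": [0.37, -0.115, 0], "yaw": 0},
  {"travel": [0.398, -0.124, 0.03], "yaw": 0},
  {"travel": [0.398, -0.124, 0.08], "yaw": 0},
  {"travel": [0.398, -0.124, 0.125], "yaw": 0},
  {"travel": [0.398, -0.124, 0.125], "yaw": 0},
])

```text
time_s: 20.65
ee_pos: [0.5652, -0.1709, 0.0357]
tool_rot: [179.8, -0.1, -133.6]
contact_force: [0.1, -0.5, -0.8]
gripper_width: 0.0202
finger_force: 58.8
```

```bash
python3 - <<'E'
from h import *
from plant import ctrl,optics
s=ctrl.read_state()
c=optics.capture("wrist");np.savez("w10.npz",**c)
cv2.imwrite("pics/w10.png",cv2.resize(c["image"][150:350,200:440,::-1],None,fx=3,fy=3))
go(s,(.5655,-.1728,.0155))
E
```

```text
from [ 0.5652 -0.1709  0.0357] [ 1.798e+02 -1.000e-01 -1.336e+02] travel [ 0.0024 -0.0031  0.0403] yaw 0
```

View pics/w10.png

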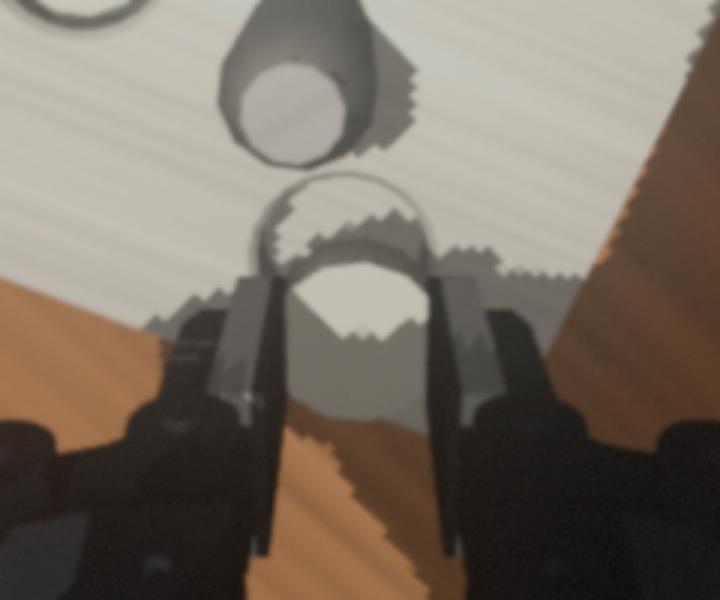

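The blank hangs over pocket_a: the rim spans zoom x 252–432 with its top edge at y 172, and the blank's top spans x 286–428, y 262–420. It needs a small sideways correction.

```bash
python3 - <<'E'
from h import *
from plant import ctrl
c=dict(np.load("w10.npz"));f=lambda X,Y:((X+.5)/3-.5+200,(Y+.5)/3-.5+150)
a=np.radians(-133.8);xt=np.array([np.cos(a),np.sin(a)]);y=np.array([np.sin(a),-np.cos(a)])
L,R,T=[onz(c,f(*p),.025)[:2] for p in[(252,245),(432,245),(342,172)]]
print("w",np.linalg.norm(L-R));P=T-.015*xt
zt=.0355+.0036+.014
b=[onz(c,f(*p),zt)[:2] for p in[(286,330),(428,330),(357,262),(357,420)]]
B=(b[2]+b[3])/2;print("h",np.linalg.norm(b[2]-b[3]),"P",P,(L+R)/2,"B",B)
d=np.array([(P-B)@xt,((L+R)/2-(b[0]+b[1])/2)@y]);print("scaled",d/.5)
E
```

```text
w 0.030981224143474265
h 0.025869378585200952 P [ 0.56504975 -0.17303981] [ 0.56379459 -0.17435101] B [ 0.56511031 -0.16945915]
scaled [ 0.00525259 -0.00486371]
```

>>> jog_arm([
  {"travel": [0.005, -0.0045, 0], "yaw": 0},
  {"travel": [0.005, -0.0045, 0.01], "yaw": 0},
  {"travel": [0.005, -0.0045, 0.02], "yaw": 0},
  {"travel": [0.005, -0.0045, 0.03], "yaw": 0},
  {"travel": [0.005, -0.0045, 0.037], "yaw": 0},
  {"travel": [0.005, -0.0045, 0.044], "yaw": 0},
  {"travel": [0.005, -0.0045, 0.047], "yaw": 0},
  {"travel": [0.005, -0.0045, 0.048], "yaw": 0},
])

```text
time_s: 21.7
ee_pos: [0.5663, -0.1755, 0.0139]
tool_rot: [180.0, 0.0, -133.7]
contact_force: [-0.5, 0.6, -0.7]
gripper_width: 0.0206
finger_force: 58.9
```

>>> jog_arm([
  {"travel": [0, 0, 0], "yaw": 0},
  {"travel": [0, 0, 0.001], "yaw": 0},
  {"travel": [0, 0, 0.001], "yaw": 0},
  {"travel": [0, 0, 0.002], "yaw": 0},
  {"travel": [0, 0, 0.002], "yaw": 0},
  {"travel": [0, 0, 0.003], "yaw": 0},
  {"travel": [0, 0, 0.003], "yaw": 0},
  {"travel": [0, 0, 0.003], "yaw": 0},
])

```text
time_s: 22.7
ee_pos: [0.5664, -0.1756, 0.0125]
tool_rot: [180.0, 0.0, -133.7]
contact_force: [-0.6, 1.6, 0.1]
gripper_width: 0.0204
finger_force: 59.0
```

>>> jog_arm([
  {"travel": [0, 0, 0.001], "yaw": 0},
  {"travel": [0, 0, 0.002], "yaw": 0},
  {"travel": [0, 0, 0.003], "yaw": 0},
  {"travel": [0, 0, 0.004], "yaw": 0},
  {"travel": [0, 0, 0.005], "yaw": 0},
  {"travel": [0, 0, 0.005], "yaw": 0},
  {"travel": [0, 0, 0.005], "yaw": 0},
  {"travel": [0, 0, 0.005], "yaw": 0},
])

```text
time_s: 23.7
ee_pos: [0.5664, -0.1756, 0.0102]
tool_rot: [180.0, 0.0, -133.7]
contact_force: [-2.0, 2.9, 4.1]
gripper_width: 0.0211
finger_force: 60.8
```

>>> jog_arm([
  {"travel": [0, 0, 0], "yaw": 0},
  {"travel": [0, 0, 0], "yaw": 0},
  {"travel": [0, 0, 0], "yaw": 0},
  {"travel": [0, 0, 0], "yaw": 0},
  {"travel": [0, 0, -0.04], "yaw": 0},
  {"travel": [0, 0, -0.1], "yaw": 0},
  {"travel": [0, 0, -0.18], "yaw": 0},
  {"travel": [0, 0, -0.18], "yaw": 0},
], grip=-0.1)

```text
time_s: 24.7
ee_pos: [0.5692, -0.1752, 0.1045]
tool_rot: [-179.7, 0.3, -133.7]
contact_force: [-0.6, 0.0, -0.1]
gripper_width: 0.0467
finger_force: 0.0
```

```bash
cat >> h.py <<'E'
def zfit(c,C,ring,z0,n=60):
    z=c["z_map"];P=[];rng=np.random.default_rng(0)
    for k in range(n):
        rr=rng.uniform(*ring);a=rng.uniform(0,6.28)
        u,v=proj(c,(C[0]+rr*np.cos(a),C[1]+rr*np.sin(a),z0)).round().astype(int)
        if 0<=v<400 and 0<=u<640 and z[v,u]>0:o,d=ray(c,(u,v));P.append(o+d*z[v,u])
    P=np.array(P);A=np.c_[P[:,:2]-C,np.ones(len(P))];q=np.linalg.lstsq(A,P[:,2],rcond=None)[0]
    print(len(P),"median z",np.median(P[:,2]).round(4),"slopes",q.round(4),np.std(A@q-P[:,2]).round(4))
E
python3 - <<'E'
from h import *
from plant import ctrl,optics
s=ctrl.read_state();c=optics.capture("wrist");np.savez("w11.npz",**c)
C=np.array([.5655,-.1728]);zfit(c,C,(0,.011),.024);zfit(c,C,(.018,.02),.025)
go(s,(.6,.3,.2),-49.6+0)
E
```

```text
59 median z 0.0237 slopes [-0.0039 -0.024   0.0237] 0.0007
60 median z 0.0258 slopes [-0.0022 -0.0086  0.0259] 0.0007
from [ 0.5692 -0.1752  0.1045] [-179.7    0.3 -133.7] travel [-0.7295  0.6123 -0.191 ] yaw -2.804
```

```bash
python3 -c "
from plant import ctrl
print(ctrl.read_state()['q'].round(1))"
```

```text
[ 40.8  55.1 -53.1  99.7  53.9  54.3 101.2]
```

>>> jog_arm([
  {"travel": [0, 0, -0.08], "yaw": -0.3},
  {"travel": [-0.1, 0.09, -0.13], "yaw": -0.6},
  {"travel": [-0.2, 0.18, -0.13], "yaw": -0.9},
  {"travel": [-0.3, 0.27, -0.13], "yaw": -1},
  {"travel": [-0.4, 0.36, -0.13], "yaw": -1},
  {"travel": [-0.48, 0.43, -0.13], "yaw": -1},
  {"travel": [-0.56, 0.5, -0.13], "yaw": -1},
  {"travel": [-0.64, 0.57, -0.13], "yaw": -1},
], grip=-1)

```text
time_s: 25.75
ee_pos: [0.5811, 0.2543, 0.1645]
tool_rot: [180.0, -0.1, -103.7]
contact_force: [0.4, 0.4, -0.0]
gripper_width: 0.0855
finger_force: 0.0
```

```bash
python3 - <<'E'
from h import *
from plant import ctrl
s=ctrl.read_state();print(s["q"].round(1));go(s,(.586,.33,.17),-49.6)
E
```

```text
[  1.   54.6 -59.4  89.5  50.2  65.9  96.6]
from [0.5811 0.2543 0.1645] [ 1.800e+02 -1.000e-01 -1.037e+02] travel [-0.1495  0.0263 -0.0111] yaw -1.803
```

>>> jog_arm([
  {"travel": [-0.07, 0.01, -0.01], "yaw": -0.3},
  {"travel": [-0.14, 0.02, -0.01], "yaw": -0.6},
  {"travel": [-0.15, 0.026, -0.01], "yaw": -0.9},
  {"travel": [-0.15, 0.026, -0.01], "yaw": -0.9},
  {"travel": [-0.15, 0.026, -0.01], "yaw": -0.9},
  {"travel": [-0.15, 0.026, -0.01], "yaw": -0.9},
  {"travel": [-0.15, 0.026, -0.01], "yaw": -0.9},
  {"travel": [-0.15, 0.026, -0.01], "yaw": -0.9},
])

```text
time_s: 26.75
ee_pos: [0.587, 0.3281, 0.1701]
tool_rot: [-180.0, -0.0, -76.8]
contact_force: [-0.8, 0.1, 0.2]
gripper_width: 0.0855
finger_force: 0.0
```

```bash
cat > hd.py <<'E'
from h import *
from plant import ctrl,optics
def cloud(c,lo,hi,st=1):
    z=c["z_map"];v,u=np.mgrid[0:400:st,0:640:st];u,v=u.ravel(),v.ravel();d=z[v,u];k=d>0;u,v,d=u[k],v[k],d[k]
    p=cv2.undistortPoints(np.c_[u,v].astype(float)[:,None],c["K"],c["dist_coeffs"])[:,0]
    X=(np.c_[p*d[:,None],d]-c["t"])@c["R"]
    return X[((X>lo)&(X<hi)).all(1)]
E
python3 - <<'E'
from hd import *
s=ctrl.read_state();print(s["q"].round(1),s["ee_pos"],s["tool_rot"])
c=optics.capture("wrist");np.savez("w12.npz",**c)
X=cloud(c,[.40,.2,.002],[.70,.45,.11])
az=np.radians(-49.6);n=np.array([.574*np.cos(az),.574*np.sin(az),.819])
e=np.array([-np.sin(az),np.cos(az),0]);f=np.cross(n,e)  # f: along slope
h=X@n;H,b=np.histogram(h,np.arange(h.min(),h.max(),.002))
print([(round(b[i],3),int(H[i])) for i in range(len(H)) if H[i]>50])
np.save("X.npy",X)
E
```

```text
[ -5.   58.5 -64.1  81.8  53.4  72.8 119.6] [0.58702311 0.32809623 0.17012562] [-1.79990202e+02 -3.82564441e-03 -7.67778427e+01]
[(np.float64(0.006), 55), (np.float64(0.008), 54), (np.float64(0.092), 65), (np.float64(0.094), 76), (np.float64(0.096), 115), (np.float64(0.098), 191), (np.float64(0.1), 4315), (np.float64(0.102), 18681), (np.float64(0.104), 1393), (np.float64(0.106), 492), (np.float64(0.108), 2490), (np.float64(0.11), 5711), (np.float64(0.112), 277), (np.float64(0.114), 204), (np.float64(0.116), 254), (np.float64(0.118), 329), (np.float64(0.12), 466), (np.float64(0.122), 214), (np.float64(0.124), 256), (np.float64(0.126), 1525), (np.float64(0.128), 986), (np.float64(0.13), 118), (np.float64(0.132), 98), (np.float64(0.134), 105), (np.float64(0.136), 106), (np.float64(0.138), 121), (np.float64(0.14), 114), (np.float64(0.142), 111), (np.float64(0.144), 469), (np.float64(0.146), 628)]
```

```bash
python3 - <<'E'
from hd import *
X=np.load("X.npy");az=np.radians(-49.6)
n=np.array([.574*np.cos(az),.574*np.sin(az),.819])
for _ in range(3):
    h=X@n;F=X[(abs(h-np.median(h[(h>.098)&(h<.106)]))<.0015)]
    m=F.mean(0);n=np.linalg.svd((F-m)[::7],full_matrices=False)[2][2];n*=np.sign(n[2])
print("normal",n.round(3),"az",np.degrees(np.arctan2(n[1],n[0])).round(1),"tilt",np.degrees(np.arccos(n[2])).round(1))
h=(X-m)@n
e=np.cross([0,0,1],n);e/=np.linalg.norm(e);f=np.cross(n,e)
for nm,lo,hi in(("neck",.041,.047),("flange",.0065,.0095),("collar",.0235,.0265)):
    P=X[(h>lo)&(h<hi)];q=np.c_[P@e,P@f].astype(np.float32)*1000
    if nm!="flange":
        g=np.median(q,0);q=q[np.hypot(*(q-g).T)<30]
    (cx,cy),r=cv2.minEnclosingCircle(q);hh=np.median(h[(h>lo)&(h<hi)])
    W=e*cx/1000+f*cy/1000+n*(m@n+hh)
    print(nm,len(q),"r",round(r,1),"centre",W.round(4),"h",hh.round(4),"origin",(W-n*hh).round(4))
E
```

```text
normal [ 0.374 -0.433  0.82 ] az -49.2 tilt 34.9
neck 1062 r 17.8 centre [0.5902 0.3242 0.0834] h 0.0437 origin [0.5738 0.3432 0.0476]
flange 7816 r 132.0 centre [0.5863 0.2736 0.0148] h 0.008 origin [0.5834 0.277  0.0083]
collar 2207 r 24.3 centre [0.4956 0.257  0.0681] h 0.0249 origin [0.4863 0.2678 0.0477]
```

>>> jog_arm([
  {"travel": [0, 0, 0.04], "yaw": -0.3},
  {"travel": [0, 0, 0.08], "yaw": -0.6},
  {"travel": [0, 0, 0.12], "yaw": -0.85},
  {"travel": [0, 0, 0.15], "yaw": -0.85},
  {"travel": [0, 0, 0.16], "yaw": -0.85},
  {"travel": [0, 0, 0.16], "yaw": -0.85},
  {"travel": [0, 0, 0.16], "yaw": -0.85},
  {"travel": [0, 0, 0.16], "yaw": -0.85},
])

```text
time_s: 27.8
ee_pos: [0.5872, 0.3287, 0.0908]
tool_rot: [-179.9, -0.0, -51.3]
contact_force: [0.3, 0.4, 0.4]
gripper_width: 0.0851
finger_force: 0.0
```

```bash
python3 - <<'E'
from h import *
from plant import ctrl
s=ctrl.read_state();print(s["q"].round(1));go(s,(.587,.3278,.041))
E
```

```text
[ -4.4  65.6 -65.4  84.9  61.8  70.  139.8]
from [0.5872 0.3287 0.0908] [-179.9   -0.   -51.3] travel [0.0012 0.0014 0.0996] yaw 0
```

>>> jog_arm([
  {"travel": [0.001, 0.001, 0.03], "yaw": 0},
  {"travel": [0.001, 0.001, 0.06], "yaw": 0},
  {"travel": [0.001, 0.001, 0.08], "yaw": 0},
  {"travel": [0.001, 0.001, 0.092], "yaw": 0},
  {"travel": [0.001, 0.001, 0.099], "yaw": 0},
  {"travel": [0.001, 0.001, 0.099], "yaw": 0},
  {"travel": [0.001, 0.001, 0.099], "yaw": 0},
  {"travel": [0.001, 0.001, 0.099], "yaw": 0},
])

```text
time_s: 28.8
ee_pos: [0.587, 0.3279, 0.041]
tool_rot: [-180.0, 0.0, -51.2]
contact_force: [0.0, 0.5, -0.4]
gripper_width: 0.0856
finger_force: 0.0
```

>>> jog_arm([
  {"travel": [0, 0, 0], "yaw": 0},
  {"travel": [0, 0, 0], "yaw": 0},
  {"travel": [0, 0, 0], "yaw": 0},
  {"travel": [0, 0, 0], "yaw": 0},
  {"travel": [0, 0, 0], "yaw": 0},
  {"travel": [0, 0, 0], "yaw": 0},
  {"travel": [0, 0, 0], "yaw": 0},
  {"travel": [0, 0, 0], "yaw": 0},
], grip=1)

```text
time_s: 29.8
ee_pos: [0.5871, 0.3278, 0.041]
tool_rot: [-180.0, -0.0, -51.2]
contact_force: [0.7, -1.6, 5.8]
gripper_width: 0.0337
finger_force: 60.2
```

>>> jog_arm([
  {"travel": [0.006, 0, -0.008], "yaw": 0},
  {"travel": [0.013, 0, -0.018], "yaw": 0},
  {"travel": [0.02, 0, -0.029], "yaw": 0},
  {"travel": [0.027, 0, -0.039], "yaw": 0},
  {"travel": [0.034, 0, -0.049], "yaw": 0},
  {"travel": [0.042, 0, -0.06], "yaw": 0},
  {"travel": [0.042, 0, -0.1], "yaw": 0},
  {"travel": [0.042, 0, -0.14], "yaw": 0},
])

```text
time_s: 30.8
ee_pos: [0.5999, 0.3118, 0.1124]
tool_rot: [-179.9, 0.0, -51.2]
contact_force: [-0.7, 0.0, -3.7]
gripper_width: 0.0337
finger_force: 59.8
```

```bash
cat >> hd.py <<'E'
def planes(c,ctr,r=.08,zlo=.03,mn=60):
    """axis estimate: fit the flange top as the largest plane near the held part"""
    X=cloud(c,[ctr[0]-r,ctr[1]-r,zlo],[ctr[0]+r,ctr[1]+r,ctr[2]+.04]);rng=np.random.default_rng(1);best=None
    for _ in range(400):
        a,b,d=X[rng.choice(len(X),3,False)];n=np.cross(b-a,d-a);l=np.linalg.norm(n)
        if l<1e-5:continue
        n/=l;n*=np.sign(n[2])
        if n[2]<.7:continue
        k=abs((X-a)@n)<.0015
        if best is None or k.sum()>best.sum():best=k
    P=X[best];m=P.mean(0);n=np.linalg.svd(P-m,full_matrices=False)[2][2];n*=np.sign(n[2])
    print("plane n",n.round(3),"tilt",np.degrees(np.arccos(n[2])).round(1),"pts",len(P),"of",len(X),"z range",P[:,2].min().round(3),P[:,2].max().round(3));return n,m,X
E
python3 - <<'E'
from hd import *
s=ctrl.read_state();print(s["ee_pos"],s["gripper_width"],s["contact_force"],s["q"][6])
c=optics.capture("wrist");np.savez("w13.npz",**c)
p=s["ee_pos"]+[0,0,.035]
planes(c,p)
go(s,(.60,.13,.1))
E
```

```text
[0.59990082 0.31181106 0.11236954] 0.033711475155725104 [-0.65775503  0.01226632 -3.7441067 ] 142.93557590825344
plane n [ 0.372 -0.436  0.819] tilt 35.0 pts 9644 of 33002 z range 0.099 0.146
from [0.5999 0.3118 0.1124] [-179.9    0.   -51.2] travel [0.2836 0.2276 0.0247] yaw 0
```

>>> jog_arm([
  {"travel": [0.08, 0.05, 0], "yaw": 0.2},
  {"travel": [0.16, 0.1, 0], "yaw": 0.45},
  {"travel": [0.24, 0.15, 0], "yaw": 0.7},
  {"travel": [0.29, 0.185, 0], "yaw": 0.95},
  {"travel": [0.309, 0.197, 0.05], "yaw": 1},
  {"travel": [0.309, 0.197, 0.1], "yaw": 1},
  {"travel": [0.309, 0.197, 0.15], "yaw": 1},
  {"travel": [0.309, 0.197, 0.155], "yaw": 1},
])

```text
time_s: 31.85
ee_pos: [0.6176, 0.1301, 0.0298]
tool_rot: [179.7, 0.0, -81.1]
contact_force: [-0.2, 0.5, -3.5]
gripper_width: 0.0334
finger_force: 60.2
```

```bash
python3 - <<'E'
from hd import *
s=ctrl.read_state();print(s["ee_pos"],s["tool_rot"],s["contact_force"],s["q"][6])
E
```

```text
[0.61762685 0.13007838 0.02979785] [ 1.79711282e+02  2.77765109e-03 -8.10553666e+01] [-0.193539    0.53232803 -3.50296545] 121.39071647486787
```

>>> jog_arm([
  {"travel": [0, 0, 0], "yaw": 0},
  {"travel": [0, 0, 0.006], "yaw": 0},
  {"travel": [0, 0, 0.012], "yaw": 0},
  {"travel": [0, 0, 0.018], "yaw": 0},
  {"travel": [0, 0, 0.024], "yaw": 0},
  {"travel": [0, 0, 0.03], "yaw": 0},
  {"travel": [0, 0, 0.034], "yaw": 0},
  {"travel": [0, 0, 0.036], "yaw": 0},
])

```text
time_s: 32.85
ee_pos: [0.6203, 0.1304, 0.0183]
tool_rot: [-179.9, 0.0, -81.2]
contact_force: [-3.8, -0.8, 16.1]
gripper_width: 0.0332
finger_force: 62.1
```

>>> jog_arm([
  {"travel": [-0.007, 0, 0.003], "yaw": 0},
  {"travel": [-0.014, 0, 0.006], "yaw": 0},
  {"travel": [-0.021, 0, 0.009], "yaw": 0},
  {"travel": [-0.027, 0, 0.013], "yaw": 0},
  {"travel": [-0.034, 0, 0.018], "yaw": 0},
  {"travel": [-0.04, 0, 0.022], "yaw": 0},
  {"travel": [-0.046, 0, 0.027], "yaw": 0},
  {"travel": [-0.05, 0, 0.032], "yaw": 0},
])

```text
time_s: 33.85
ee_pos: [0.6169, 0.1545, 0.0013]
tool_rot: [-179.9, -0.0, -81.2]
contact_force: [-1.0, -1.0, 10.7]
gripper_width: 0.0334
finger_force: 67.0
```

```bash
python3 - <<'E'
from hd import *
s=ctrl.read_state();print(s["ee_pos"],s["contact_force"],s["wrist_torque"])
c=optics.capture("wrist");np.savez("w14.npz",**c)
planes(c,s["ee_pos"]+[0,0,.02],zlo=.004)
E
```

```text
[0.61689589 0.15449441 0.00125724] [-0.99514789 -0.98389133 10.65170654] [-0.92312839  0.39310129 -0.06000511]
plane n [ 0.014 -0.091  0.996] tilt 5.3 pts 13770 of 26080 z range 0.004 0.018
```

>>> jog_arm([
  {"travel": [-0.003, 0, 0.002], "yaw": 0},
  {"travel": [-0.005, 0, 0.004], "yaw": 0},
  {"travel": [-0.006, 0, 0.005], "yaw": 0},
  {"travel": [-0.006, 0, 0.006], "yaw": 0},
  {"travel": [-0.006, 0, 0.006], "yaw": 0},
  {"travel": [-0.006, 0, 0.006], "yaw": 0},
  {"travel": [-0.006, 0, 0.006], "yaw": 0},
  {"travel": [-0.006, 0, 0.006], "yaw": 0},
])

```text
time_s: 34.9
ee_pos: [0.6166, 0.1569, -0.0016]
tool_rot: [-179.9, -0.1, -81.3]
contact_force: [-2.0, -1.9, 10.7]
gripper_width: 0.0339
finger_force: 67.8
```

>>> jog_arm([
  {"travel": [0, 0, 0], "yaw": 0},
  {"travel": [0, 0, 0], "yaw": 0},
  {"travel": [0, 0, 0], "yaw": 0},
  {"travel": [0, 0, 0], "yaw": 0},
  {"travel": [0, 0, 0], "yaw": 0},
  {"travel": [0, 0, 0], "yaw": 0},
  {"travel": [0, 0, 0], "yaw": 0},
  {"travel": [0, 0, 0], "yaw": 0},
], grip=-0.4)

```text
time_s: 35.9
ee_pos: [0.6156, 0.1569, -0.004]
tool_rot: [-180.0, 0.0, -81.2]
contact_force: [0.4, 0.0, 0.0]
gripper_width: 0.0597
finger_force: 0.0
```

```bash
python3 - <<'E'
from hd import *
s=ctrl.read_state();print(s["ee_pos"],s["contact_force"],s["gripper_width"])
c=optics.capture("wrist");np.savez("w15.npz",**c)
n,m,X=planes(c,s["ee_pos"]+[0,0,.03],zlo=.004)
P=X[(X[:,2]>.041)&(X[:,2]<.047)]
g=s["ee_pos"][:2];P=P[np.hypot(*(P[:,:2]-g).T)<.03]
(x,y),r=cv2.minEnclosingCircle(P[:,:2].astype(np.float32)*1000);print("neck",x,y,r,len(P))
go(s,(x/1000,y/1000,-.002))
E
```

```text
[ 0.61564056  0.15688154 -0.00398799] [0.38346051 0.03450772 0.02922351] 0.05974958984417558
plane n [0.001 0.    1.   ] tilt 0.0 pts 15725 of 32490 z range 0.007 0.01
neck 621.8289184570312 157.75341796875 23.979122161865234 4562
from [ 0.6156  0.1569 -0.004 ] [-180.     0.   -81.2] travel [ 0.0002 -0.0125 -0.004 ] yaw 0
```

```bash
python3 - <<'E'
from hd import *
c=dict(np.load("w15.npz"));e=np.array([.6156,.1569]);a=np.radians(-81.2)
xt=np.array([np.cos(a),np.sin(a)]);yt=np.array([np.sin(a),-np.cos(a)])
X=cloud(c,[.54,.07,.0065],[.70,.24,.0095]);q=np.c_[(X[:,:2]-e)@xt,(X[:,:2]-e)@yt]
# outer edge: for bins of direction take the max radius, algebraic circle fit
E=[]
for t in np.arange(-60,61,5):
    k=abs(np.degrees(np.arctan2(q[:,1],q[:,0]))-t)<2.5
    if k.sum()>20:E.append(q[k][np.argmax(np.hypot(*q[k].T))])
E=np.array(E);A=np.c_[2*E,np.ones(len(E))];s=np.linalg.lstsq(A,(E**2).sum(1),rcond=None)[0]
print("centre tool xy mm",s[:2]*1000,"r",np.sqrt(s[2]+s[:2]@s[:2])*1000,len(E))
X=cloud(c,[.54,.07,.042],[.70,.24,.046]);q=np.c_[(X[:,:2]-e)@xt,(X[:,:2]-e)@yt]*1000
k=abs(q[:,1])<4;print("neck top x extents at mid",q[k,0].min(),q[k,0].max())
k=abs(q[:,0])<3;print("y",np.sort(np.unique(q[k,1].round(0))))
E
```

```text
centre tool xy mm [ 1.38904716 -0.2634549 ] r 44.39039942065916 25
neck top x extents at mid -16.961139658991584 19.289015111442545
y [-29. -18. -17. -16. -15. -14. -13. -12. -11.  11.  12.  13.  14.  15.
  16.  17.  18.  30.  31.]
```

>>> jog_arm([
  {"travel": [0.0025, 0, 0], "yaw": 0},
  {"travel": [0.0025, 0, 0], "yaw": 0},
  {"travel": [0.0025, 0, 0], "yaw": 0},
  {"travel": [0.0025, 0, 0], "yaw": 0},
  {"travel": [0.0025, 0, 0], "yaw": 0},
  {"travel": [0.0025, 0, 0], "yaw": 0},
  {"travel": [0.0025, 0, 0], "yaw": 0},
  {"travel": [0.0025, 0, 0], "yaw": 0},
], grip=1)

```text
time_s: 36.95
ee_pos: [0.6161, 0.1555, -0.0037]
tool_rot: [-180.0, -0.0, -81.3]
contact_force: [0.8, -2.1, 5.2]
gripper_width: 0.0338
finger_force: 61.0
```

>>> jog_arm([
  {"travel": [0, 0, -0.02], "yaw": 0.2},
  {"travel": [0, 0, -0.06], "yaw": 0.4},
  {"travel": [0, 0, -0.12], "yaw": 0.6},
  {"travel": [0, 0, -0.18], "yaw": 0.8},
  {"travel": [0, 0, -0.23], "yaw": 1},
  {"travel": [0, 0, -0.24], "yaw": 1},
  {"travel": [0, 0, -0.24], "yaw": 1},
  {"travel": [0, 0, -0.24], "yaw": 1},
])

```text
time_s: 37.95
ee_pos: [0.6149, 0.1549, 0.1142]
tool_rot: [179.9, -0.1, -111.2]
contact_force: [-0.9, 0.0, -3.4]
gripper_width: 0.0337
finger_force: 60.3
```

```bash
cat >> hd.py <<'E'
def center(c,e,a,zlo,zhi,T=60):
    """flange centre relative to e in tool axes, from the edge at the camera's side"""
    a=np.radians(a);xt=np.array([np.cos(a),np.sin(a)]);yt=np.array([np.sin(a),-np.cos(a)])
    X=cloud(c,[e[0]-.08,e[1]-.08,zlo],[e[0]+.08,e[1]+.08,zhi]);q=np.c_[(X[:,:2]-e)@xt,(X[:,:2]-e)@yt];E=[]
    for t in np.arange(-T,T+1,5):
        k=abs(np.degrees(np.arctan2(q[:,1],q[:,0]))-t)<2.5
        if k.sum()>20:E.append(q[k][np.argmax(np.hypot(*q[k].T))])
    E=np.array(E);s=np.linalg.lstsq(np.c_[2*E,np.ones(len(E))],(E**2).sum(1),rcond=None)[0]
    w=e+s[0]*xt+s[1]*yt
    print("centre tool xy mm",(s[:2]*1000).round(1),"world",w.round(4),"r",(np.sqrt(s[2]+s[:2]@s[:2])*1000).round(1),len(E));return w
E
python3 - <<'E'
from hd import *
s=ctrl.read_state();print(s["ee_pos"],s["tool_rot"],s["gripper_width"],s["q"][6])
c=optics.capture("wrist");np.savez("w16.npz",**c)
zf=s["ee_pos"][2]+.004+.008
n,m,X=planes(c,[*s["ee_pos"][:2],zf],zlo=zf-.02)
center(c,s["ee_pos"][:2],s["tool_rot"][2],m[2]-.003,m[2]+.003)
go(s,(.542,-.2048,.13))
E
```

```text
[0.61486625 0.15488731 0.11415754] [ 1.79877957e+02 -1.18419812e-01 -1.11173008e+02] 0.033659642035759024 95.5302735714623
plane n [ 0.002 -0.002  1.   ] tilt 0.2 pts 13122 of 24929 z range 0.125 0.129
centre tool xy mm [0.1 1. ] world [0.6139 0.1552] r 44.6 25
from [0.6149 0.1549 0.1142] [ 1.799e+02 -1.000e-01 -1.112e+02] travel [ 0.7234 -0.1239 -0.0317] yaw 0
```

>>> jog_arm([
  {"travel": [0.11, -0.02, 0], "yaw": 0.1},
  {"travel": [0.22, -0.04, 0], "yaw": 0.2},
  {"travel": [0.33, -0.055, 0], "yaw": 0.3},
  {"travel": [0.44, -0.075, 0], "yaw": 0.4},
  {"travel": [0.55, -0.095, 0], "yaw": 0.5},
  {"travel": [0.65, -0.11, 0], "yaw": 0.5},
  {"travel": [0.7, -0.12, 0], "yaw": 0.5},
  {"travel": [0.725, -0.1245, 0], "yaw": 0.5},
])

```text
time_s: 39.0
ee_pos: [0.5415, -0.2067, 0.115]
tool_rot: [179.9, -0.0, -126.4]
contact_force: [-0.3, 0.4, -3.6]
gripper_width: 0.0335
finger_force: 60.6
```

>>> jog_arm([
  {"travel": [0, 0, 0], "yaw": 0},
  {"travel": [0, 0, 0], "yaw": 0},
  {"travel": [0, 0, 0], "yaw": 0},
  {"travel": [0, 0, 0], "yaw": 0},
  {"travel": [0, 0, 0], "yaw": 0},
  {"travel": [0, 0, 0], "yaw": 0},
  {"travel": [0, 0, 0], "yaw": 0},
  {"travel": [0, 0, 0], "yaw": 0},
])

```text
time_s: 40.0
ee_pos: [0.5425, -0.2049, 0.116]
tool_rot: [180.0, 0.0, -126.2]
contact_force: [0.2, 0.9, -3.5]
gripper_width: 0.0341
finger_force: 60.6
```

```bash
python3 - <<'E'
from hd import *
s=ctrl.read_state();print(s["ee_pos"],s["tool_rot"],s["q"][6])
c=optics.capture("wrist");np.savez("w17.npz",**c)
center(c,s["ee_pos"][:2],s["tool_rot"][2],s["ee_pos"][2]+.009,s["ee_pos"][2]+.015)
for n in("top","scene"):
    d=optics.capture(n);np.savez(n+"17.npz",**d)
# pockets visible in the wrist view?
for C in((.5657,-.1726),(.5022,-.2004),(.5581,-.2415),(.542,-.2048)):print(C,proj(c,(*C,.025)).round(0))
go(s,(.5418,-.2058,.08))
E
```

```text
[ 0.54251414 -0.20487635  0.11598189] [ 1.79999353e+02  3.17196557e-03 -1.26241034e+02] 109.95314828237409
centre tool xy mm [0.4 1.1] world [ 0.5414 -0.2045] r 44.6 25
(0.5657, -0.1726) [317. 245.]
(0.5022, -0.2004) [366. 168.]
(0.5581, -0.2415) [270. 168.]
(0.542, -0.2048) [318. 195.]
from [ 0.5425 -0.2049  0.116 ] [ 180.     0.  -126.2] travel [0.0023 0.0001 0.072 ] yaw 0
```

>>> jog_arm([
  {"travel": [0.002, 0, 0.02], "yaw": 0},
  {"travel": [0.002, 0, 0.04], "yaw": 0},
  {"travel": [0.002, 0, 0.06], "yaw": 0},
  {"travel": [0.002, 0, 0.075], "yaw": 0},
  {"travel": [0.002, 0, 0.085], "yaw": 0},
  {"travel": [0.002, 0, 0.092], "yaw": 0},
  {"travel": [0.002, 0, 0.096], "yaw": 0},
  {"travel": [0.002, 0, 0.096], "yaw": 0},
])

```text
time_s: 41.15
ee_pos: [0.542, -0.2056, 0.068]
tool_rot: [-180.0, 0.0, -126.2]
contact_force: [-0.7, 0.4, -4.2]
gripper_width: 0.0334
finger_force: 60.6
```

>>> jog_arm([
  {"travel": [0, 0, 0.004], "yaw": 0},
  {"travel": [0, 0, 0.008], "yaw": 0},
  {"travel": [0, 0, 0.012], "yaw": 0},
  {"travel": [0, 0, 0.016], "yaw": 0},
  {"travel": [0, 0, 0.02], "yaw": 0},
  {"travel": [0, 0, 0.022], "yaw": 0},
  {"travel": [0, 0, 0.022], "yaw": 0},
  {"travel": [0, 0, 0.022], "yaw": 0},
])

```text
time_s: 42.15
ee_pos: [0.542, -0.2056, 0.0571]
tool_rot: [-180.0, 0.0, -126.2]
contact_force: [-0.1, 0.4, -3.0]
gripper_width: 0.0338
finger_force: 60.6
```

>>> jog_arm([
  {"travel": [0, 0, 0.008], "yaw": 0},
  {"travel": [0, 0, 0.018], "yaw": 0},
  {"travel": [0, 0, 0.028], "yaw": 0},
  {"travel": [0, 0, 0.038], "yaw": 0},
  {"travel": [0, 0, 0.048], "yaw": 0},
  {"travel": [0, 0, 0.056], "yaw": 0},
  {"travel": [0, 0, 0.062], "yaw": 0},
  {"travel": [0, 0, 0.064], "yaw": 0},
])

```text
time_s: 43.15
ee_pos: [0.5419, -0.2056, 0.0248]
tool_rot: [180.0, 0.0, -126.2]
contact_force: [0.7, 0.2, -3.7]
gripper_width: 0.0334
finger_force: 60.6
```

>>> jog_arm([
  {"travel": [0, 0, 0.001], "yaw": 0},
  {"travel": [0, 0, 0.002], "yaw": 0},
  {"travel": [0, 0, 0.003], "yaw": 0},
  {"travel": [0, 0, 0.004], "yaw": 0},
  {"travel": [0, 0, 0.005], "yaw": 0},
  {"travel": [0, 0, 0.006], "yaw": 0},
  {"travel": [0, 0, 0.007], "yaw": 0},
  {"travel": [0, 0, 0.007], "yaw": 0},
])

```text
time_s: 44.15
ee_pos: [0.5419, -0.2057, 0.0214]
tool_rot: [180.0, -0.0, -126.2]
contact_force: [0.6, 0.1, -3.4]
gripper_width: 0.0339
finger_force: 60.6
```

>>> jog_arm([
  {"travel": [0, 0, 0.0005], "yaw": 0},
  {"travel": [0, 0, 0.001], "yaw": 0},
  {"travel": [0, 0, 0.0015], "yaw": 0},
  {"travel": [0, 0, 0.002], "yaw": 0},
  {"travel": [0, 0, 0.0025], "yaw": 0},
  {"travel": [0, 0, 0.003], "yaw": 0},
  {"travel": [0, 0, 0.003], "yaw": 0},
  {"travel": [0, 0, 0.003], "yaw": 0},
])

```text
time_s: 45.15
ee_pos: [0.542, -0.2056, 0.0212]
tool_rot: [-180.0, -0.0, -126.2]
contact_force: [-3.5, -0.1, 8.8]
gripper_width: 0.0338
finger_force: 62.1
```

Contact: seated. Release, retreat up and check.

>>> jog_arm([
  {"travel": [0, 0, 0], "yaw": 0},
  {"travel": [0, 0, 0], "yaw": 0},
  {"travel": [0, 0, 0], "yaw": 0},
  {"travel": [0, 0, 0], "yaw": 0},
  {"travel": [0, 0, 0], "yaw": 0},
  {"travel": [0, 0, 0], "yaw": 0},
  {"travel": [0, 0, 0], "yaw": 0},
  {"travel": [0, 0, 0], "yaw": 0},
], grip=-0.5)

```text
time_s: 46.15
ee_pos: [0.5419, -0.2056, 0.02]
tool_rot: [180.0, 0.0, -126.2]
contact_force: [-0.0, -0.9, -0.7]
gripper_width: 0.0641
finger_force: 0.0
```

>>> jog_arm([
  {"travel": [0, 0, -0.03], "yaw": 0},
  {"travel": [0, 0, -0.08], "yaw": 0},
  {"travel": [0, 0, -0.14], "yaw": 0},
  {"travel": [0, 0, -0.2], "yaw": 0},
  {"travel": [0, 0, -0.24], "yaw": 0},
  {"travel": [0, 0, -0.25], "yaw": 0},
  {"travel": [0, 0, -0.25], "yaw": 0},
  {"travel": [0, 0, -0.25], "yaw": 0},
])

```text
time_s: 47.15
ee_pos: [0.5412, -0.2057, 0.1439]
tool_rot: [179.9, -0.0, -126.2]
contact_force: [-0.6, -0.3, -0.5]
gripper_width: 0.0643
finger_force: 0.0
```

```bash
python3 - <<'E'
from hd import *
s=ctrl.read_state();print(s["ee_pos"],s["gripper_width"],s["contact_force"])
c=optics.capture("wrist")
n,m,X=planes(c,np.array([.542,-.205,.04]),zlo=.015,r=.05);print("flange top z",m[2])
center(c,np.array([.542,-.205]),s["tool_rot"][2],m[2]-.003,m[2]+.003)
t=optics.capture("top");print("bystanders");white(t,.014,20,near=(.566,.035),r=.03)
a=np.load("top0.npz")["image"].astype(int)
d=abs(t["image"].astype(int)-a).max(2)>40
for ce,st in blobs(t,d,25):print(ce.round(0),st[4])
E
```

```text
[ 0.54115902 -0.20572859  0.14387545] 0.06426398624306884 [-0.57703376 -0.33857396 -0.4564386 ]
plane n [-0.001 -0.001  1.   ] tilt 0.1 pts 7034 of 14259 z range 0.032 0.035
flange top z 0.033768374079713136
centre tool xy mm [0.4 0.9] world [ 0.541  -0.2048] r 44.8 25
bystanders
px [338. 211.] centre mm 566.2 37.8 axes 42.2 43.5
[343. 183.] 67
[500. 302.] 24678
[243. 211.] 271
[335. 243.] 66
[126. 336.] 1018
[226. 354.] 4432
[105. 384.] 2111
```

```bash
python3 -c "
from plant import ticket
print(ticket.hand_in())"
```

```text
the job is handed in; nothing more can be done
None
```

The job is handed in at about 47 s: both blanks lie flat on the pocket floors (each released roughly 5–7 mm above the floor, as low as the fingertips could reach), and the hold-down sits flush on the plate over the shaft.

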